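# Clip a sample tube into the bench shaker

### The job

Load the sample tube from the tube rest into the empty pair of wide spring clips on the shaker, cap towards the control panel like the thin tube beside it: press it gently down until it is fully home on both clip saddles, then slide it along in the clips until its cap is right up against the front clip, and let go. It is glass and the platform is sprung, so feel your way and never force it (stay well below 25 N), and leave the rest of the bench undisturbed.

Things in the scene. Friction and masses are not known exactly. Their poses are not given: they have to be found in the camera images.
- tube: the sample tube: amber glass, 25 mm diameter, rounded at one end, black ribbed screw cap 31 mm diameter x 24 mm at the other; 150 mm long in all, 55 to 90 g. Starts lying level in the tube rest. Origin on its axis, 42 mm from the cap's shoulder (the flat ring where cap meets glass) and 84 mm from the rounded tip; x along the axis from the cap to the rounded end
- tube_front (a point): point on the tube's axis 36 mm from its origin towards the cap; it lies in the front clip when the tube is home
- tube_back (a point): point on the tube's axis 36 mm from its origin towards the rounded end; it lies in the back clip when the tube is home
- tube_cap (a point): centre of the cap's outer end face, 66 mm from the tube's origin
- clips (a point): where the tube's origin lies when the tube is home: midway between the two wide, empty clips, on the axis of a seated tube, about 141 mm above the bench and 27 mm above the platform. x along the clips' common axis, away from the control panel (cap to -x, rounded end to +x), z up. Moves with the platform. 60 mm are free between the two clips, so the tube can be held there
- clip_front (a point): middle of the front clip, 36 mm from clips towards the panel. Front and back clip are alike: steel, 12 mm long along x, open upwards, two sprung jaws with a grey saddle between. From the seated axis it is 12.5 mm down to the saddle's top, 11.5 mm up to the inturned lips (16 mm apart when empty), 19 mm up to the flared tips. The cap's shoulder bears on its outer face, 42 mm from clips
- clip_back (a point): middle of the back clip, 36 mm from clips away from the panel. A tube starts to bear on the lips with its axis 22 mm above the seated axis; pushing it past all four takes 13 to 17 N, then the force drops; the last 5 mm down to the saddles, and any sliding along x, still take 4 to 7 N since the jaws grip it: it does not pull itself home, nor slip back
- platform: the shaker's aluminium platform, 190 x 160 mm, top 114 mm above the bench; origin at the centre of its underside, axes as the shaker's. Carried on soft rubber mounts: it gives about 0.8 mm per newton downwards and likewise along x, and springs back when let go. It carries the two wide clips (axis at y = +33 mm) and, as bystander, a thin 16 mm tube fast in narrow clips (axis at y = -42 mm, top 34 mm above the platform)
- shaker: bench shaker fixed to the bench: white housing 210 x 180 mm, 83 mm high, with a dial, dark display and switch on the front panel (its -x side). Origin at the centre of its underside
- rest: grey tube rest fixed to the bench, plate 100 x 150 mm, with two notched walls 8 mm thick, 32 mm either side of its middle (55 mm free between them to hold the tube). The tube lies along its x axis at y = -34 mm, axis 32.5 mm above the bench; posts beside it reach 34 mm above the bench. Origin at the centre of its underside
- rod: bystander: loose glass stirring rod, 8 mm diameter, 200 mm long, in the second notch of the rest, 76 mm beside the tube, its axis 24 mm above the bench; origin midway, at its underside
- beaker: bystander: glass beaker, 68 mm diameter, 90 mm high, origin under its base
- dish: bystander: shallow glass dish, 90 mm diameter, 16 mm high, origin under its base
- spatula: bystander: slim steel laboratory spatula, 174 mm long, 10 mm wide, lying on the bench; origin under its middle
- wash: bystander: white bottle with a red cap, 60 mm diameter, 140 mm high, origin under its base
Mind the look-alikes: they are no part of the job. Leave any grey or pink look-alike of the tube alone.

How it is judged (in metres and radians):
On the way, in this order (a step that is already met when the one before it is completed fails the run):
1. the tube is lifted clear of its rest (height (world z) of tube above 0.09 m and horizontal distance between tube and clips above 0.06 m), for 0.1 s.
2. the tube is snapped into both wide clips and down on their saddles, cap to the front (z of tube_front in the frame of clips between -0.002 and 0.002 m and y of tube_front in the frame of clips between -0.003 and 0.003 m and z of tube_back in the frame of clips between -0.002 and 0.002 m and y of tube_back in the frame of clips between -0.003 and 0.003 m and x of tube_cap in the frame of clips below -0.04 m), for 0.2 s.
At the end, for the whole second after the job is handed in: The tube lies let go and at rest in both wide clips, cap to the front panel: its axis within 2 mm of seated height and 3 mm sideways at both clips, and the cap's shoulder within 2 mm of the front clip's outer face (all of step 2 and x of tube in the frame of clips between -0.002 and 0.002 m and linear speed of tube below 0.02 m/s and contact force between the fingers and tube below 0.1 N); the robot touches nothing.
It fails at once if the tube is forced: the sprung platform pushed over 20 mm down or along (about 25 N), or the tube jammed in the shaker (z of platform in the frame of shaker below 0.088 m or x of platform in the frame of shaker above 0.02 m or x of platform in the frame of shaker below -0.02 m or contact force between tube and shaker above 60 N).
It fails at once if a bystander is pushed, lifted or knocked more than 25 mm (distance of any of rod, beaker, dish, spatula, wash from where it was at the start of the episode above 0.025 m).
It also fails if it takes over 48 s, if anything falls off the work surface, if the arm or the gripper's body presses on something with over 40 N, if the wrist force passes 120 N, or if a joint passes its speed limit or range.

### The arm

A 6-joint arm with a two-finger parallel gripper is mounted at the origin on the work surface. World frame = base frame: x ahead of the robot, y to its left, z up, the work surface at z = 0. Lengths are in m, angles in degrees, forces in N, time in s.
With the tool pointing down it reaches from about 0.35 to 0.875 m from the base axis. Payload 4.2 kg.
Tool frame: the origin (TCP) lies midway between the tips of the shut fingers; the grasp point (between the pads) lies r.pinch_z behind it (r.pinch_z is the distance from the TCP to the grasp point, in m); z points along the fingers, y is the direction in which the jaws open and shut (so a half turn about z gives the same grasp; the last joint's range is limited). The gripper opens to 87 mm and grips with 3 to 60 N. Pads are 19 mm wide; open, the fingers measure 117 mm over their backs; the gripper's body (75 mm by 190 mm) begins 51 mm behind the grasp point.
Start: joints at [-51.36, 22.042, 0.453, 0, -68.411, -14.817], TCP at [0.252, -0.572, 0.194] pointing down, gripper open.
Joint ranges: [-179.83, 179.83], [-69.29, 118.12], [-61.27, 80.66], [-181.25, 117.63], [-171.15, -9.14], [-177.46, 177.46]. Speed limits (degrees/s): [159.86, 159.86, 180, 180, 180, 180].

### API

Orientations are given as a 3x3 rotation matrix whose columns are the frame's x, y, z axes.
In Python, from station import r gives the robot as it stands. The module is installed in compiled form; this text tells all that it offers.
- The arm moves only by the tool play_rows, never from a script. Its argument "deltas" is a list of rows, each a list of 7 numbers: the shift along the tool's x, y, z in units of 25 mm (1.0 is 25 mm), then the turn, a rotation vector about the tool's x, y, z in units of 5 degrees (1.0 is 5 degrees), then the finger opening in mm, from 0 to 87. In form: [[tx, ty, tz, wx, wy, wz, fingers], ...]. A call has 1 to 12 rows; each row is the pose to reach, as a shift and turn from the pose commanded when the call began, along the tool's axes at that moment; what a row does not reach only later rows make up. A row lasts 1/10 s, in which the tool goes at most 50 mm and 8.59 degrees, less where a joint would pass 70% of its speed; a pose out of reach is approached as far as the arm can. A call with a gripper value outside its range is refused whole. The fingers move at their own pace and stop on an object; the grip force is fixed at half the most. Time passes only in rows, so rows that repeat a pose let the fingers close. It gives the time, the measured TCP pose, the force and the opening at its end, in the units of the state.
- r.sense(): the state, without advancing time (a new reading comes with each control period).
- r.capture(name): name is "scene" or "side" or "wrist"; returns a dict with "pixels" (480x640x3 uint8, red, green, blue), "camera_matrix" (3x3 intrinsics, pixels), "R" (3x3) and "t" (3): a world point X has camera coordinates R X + t; the wrist camera has in their place "T_tool_cam" (4x4, takes a point from camera to tool coordinates, whose origin is the TCP and whose axes are the flange's). Camera axes: x right, y down, z forward; pixel columns grow to the right and rows downward; lengths in m; the calibration is good to about 2 mm. A picture is of the moment at which its call begins: read the wrist's pose just before it. There is no depth.
- r.finish_job(): hands the job in, once; it reports no verdict.
Trained networks look in the newest picture that a camera, given by its name, has taken for a name from the list of things; names that differ only in an ending like _2 or _b are one class to them, and where a whole thing is asked for, a point or a joint stands for the part that bears it (a point fixed in the world has none). Each returns a list of dicts, best first, with "score" (0 to 1); they miss things now and then, are a little off and sometimes report something else, mostly with a low value. They report only what shows in the picture. A call takes as long as a camera call. They do not tell look-alikes from the thing itself.
- r.spot_in(camera, target): "centre" ([x, y, z] in m, in world coordinates, good to about 4 mm: the middle of the surface that is visible of it).
- r.cut_out(camera, target): "region" (480x640 bool, what is visible of it).
The state is a dict: "time_s": time; "joints": joint angles; "joint_velocities": joint speeds; "effort": joint torques, N m; "tcp_pos": TCP position; "ee_rot": TCP orientation; "wrist_force": force on the tool from outside, world axes, zero at the start; "moment": the same for the moment, N m; "gripper_width": opening from 0.0 (shut) to 1.0 (fully open).
Only numpy, scipy, OpenCV 4.12 (cv2) and the standard library are available. Lean on these libraries where they do the work, as an engineer would, in place of code of your own. Each camera call takes 0.05 s, during which the arm holds its last target.

## Working session

There is one attempt and no reset: what is moved stays moved. The work goes in short steps, Python scripts to look and compute and a tool call to move; the robot and the scene stay as the last step left them, time stands still between calls to the robot, and variables do not carry over. Pictures are saved under pics/ and viewed, and the job is handed in when it is done.

Besides the shell and the picture viewer there is one more tool, called after "Emit:" as name(argument=value, ...) on one line, values as JSON. play_rows: Moves the arm, as the interface text tells. Its arguments: {"type":"object","properties":{"deltas":{"type":"array","items":{"type":"array","items":{"type":"number"}}}},"required":["deltas"]}

```bash
mkdir -p pics; cat > h.py <<'E'
import numpy as np, cv2
from station import r
def cap(n,f=None):
    c=r.capture(n)
    if f: cv2.imwrite('pics/'+f+'.png',cv2.cvtColor(c['pixels'],cv2.COLOR_RGB2BGR))
    return c
E
python3 - <<'E'
from h import *
s=r.sense(); print(s['time_s'],s['tcp_pos'],s['ee_rot'],r.pinch_z)
for n in ('scene','side'):
    c=cap(n,n+'0'); print(n,c['camera_matrix'],c['R'],c['t'])
    for t in ('tube','rest','shaker','platform','tube_cap','clips','clip_front','clip_back','rod','wash','beaker','dish','spatula'):
        try: print(t,[(np.round(d['centre'],3).tolist(),round(d['score'],2)) for d in r.spot_in(n,t)])
        except Exception as e: print(t,e)
print(r.sense()['time_s'])
E
```

```text
0.0 [ 0.25218367 -0.57112262  0.19334976] [[-9.14885613e-01 -4.03711983e-01 -9.74636948e-04]
 [-4.03713149e-01  9.14883473e-01  1.98098404e-03]
 [ 9.19322423e-05  2.20584755e-03 -9.99997563e-01]] 0.0187
scene [[443.03900566   0.         319.25935063]
 [  0.         443.03900566 242.57015422]
 [  0.           0.           1.        ]] [[-0.36117951  0.93248915  0.00365395]
 [ 0.80331375  0.31313129 -0.50659236]
 [-0.47353604 -0.18003551 -0.86217796]] [ 0.21679643 -0.38748285  1.42717686]
tube [([0.366, -0.351, 0.022], 0.89), ([0.581, -0.275, 0.045], 0.84), ([0.721, -0.396, 0.024], 0.82), ([0.574, 0.201, 0.116], 0.4)]
rest [([0.564, -0.238, 0.008], 0.94)]
shaker [([0.604, 0.2, 0.108], 0.88)]
platform [([0.573, 0.202, 0.116], 0.81), ([0.568, -0.24, 0.006], 0.66)]
tube_cap [([0.587, -0.281, 0.043], 0.66), ([0.721, -0.398, 0.027], 0.63), ([0.372, -0.352, 0.027], 0.63)]
clips [([0.578, 0.201, 0.113], 0.85), ([0.605, 0.199, 0.11], 0.55)]
clip_front [([0.576, 0.201, 0.115], 0.8), ([0.58, -0.273, 0.042], 0.67)]
clip_back [([0.577, 0.202, 0.116], 0.87), ([0.604, 0.198, 0.112], 0.35)]
rod [([0.
[... 583 characters left out ...]
], 0.9), ([0.71, -0.397, 0.022], 0.7), ([0.578, -0.268, 0.045], 0.69), ([0.562, -0.197, 0.027], 0.66)]
rest [([0.56, -0.228, 0.007], 0.88), ([0.522, 0.493, 0.091], 0.16)]
shaker [([0.554, 0.242, 0.114], 0.88)]
platform [([0.566, 0.213, 0.111], 0.84)]
tube_cap [([0.358, -0.346, 0.017], 0.9), ([0.706, -0.398, 0.02], 0.63), ([0.572, -0.274, 0.04], 0.58)]
clips [([0.562, 0.215, 0.114], 0.89)]
clip_front [([0.562, 0.212, 0.114], 0.84)]
clip_back [([0.563, 0.21, 0.113], 0.9)]
rod [([0.562, -0.196, 0.025], 0.44), ([0.523, 0.493, 0.09], 0.27)]
wash [([0.524, 0.493, 0.089], 0.93)]
beaker [([0.713, 0.01, 0.062], 0.63), ([0.572, -0.274, 0.04], 0.54)]
dish [([0.518, -0.486, 0.006], 0.73)]
spatula []
1.4
```

View pics/scene0.png

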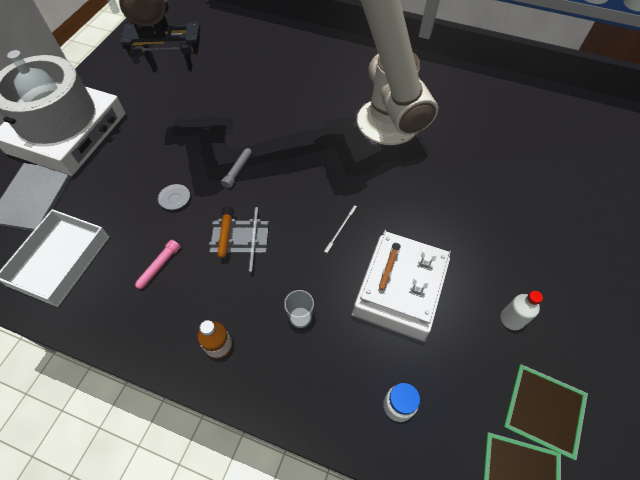

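View pics/side0.png

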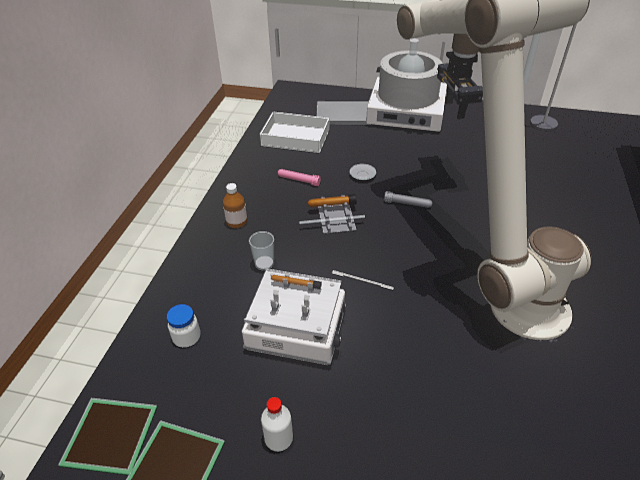

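```bash
python3 - <<'E'
import cv2
a=cv2.imread('pics/side0.png');b=cv2.imread('pics/scene0.png')
cv2.imwrite('pics/sidecrop.png',cv2.resize(a[80:230,230:430],(800,600),interpolation=cv2.INTER_CUBIC))
cv2.imwrite('pics/scenecrop.png',cv2.resize(b[150:300,370:570],(800,600),interpolation=cv2.INTER_CUBIC))
cv2.imwrite('pics/tubecrop.png',cv2.resize(b[270:390,60:220],(800,600),interpolation=cv2.INTER_CUBIC))
E
```

```text
(no output)
```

The amber tube lies in the rest at scene (225,232) and side (330,201), with its cap towards the robot. The grey look-alike is at scene (237,168) and the pink one at (158,264). The short amber tube at (390,266) is the thin bystander on the shaker. Only (225,232) is amber and lying in the rest. The empty clips are at scene (427,262) and (418,288). Next I'll confirm this in the crop.

```bash
python3 - <<'E'
import cv2
b=cv2.imread('pics/scene0.png')
cv2.imwrite('pics/tubecrop2.png',cv2.resize(b[150:300,140:300],(800,600*1),interpolation=cv2.INTER_CUBIC))
E
```

```text
(no output)
```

View pics/tubecrop2.png

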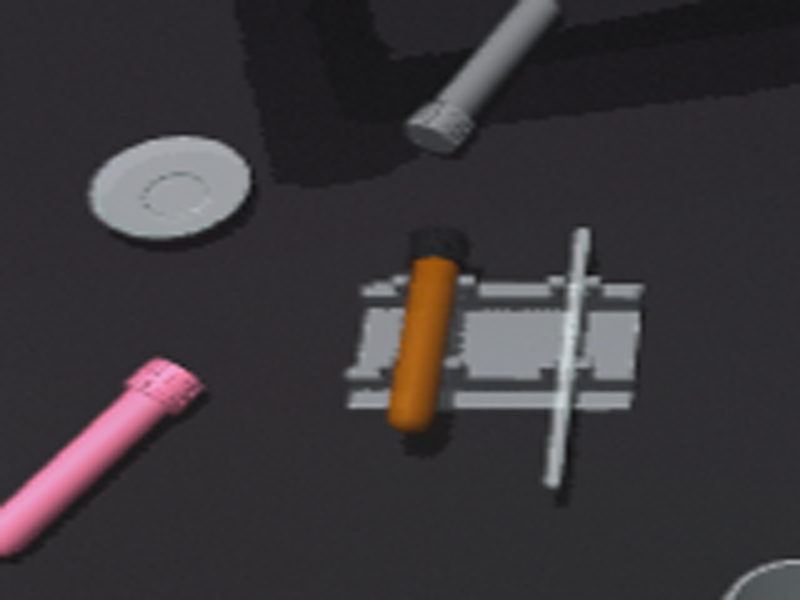

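View pics/sidecrop.png

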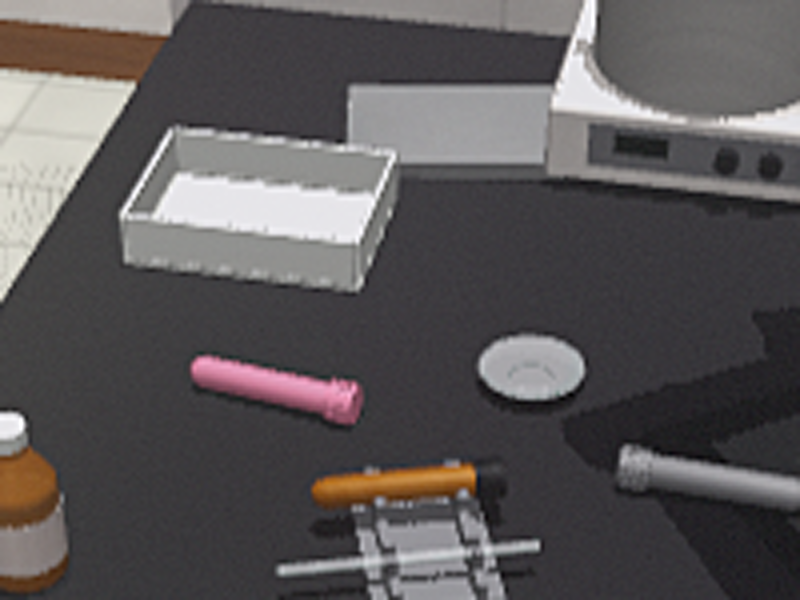

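View pics/scenecrop.png

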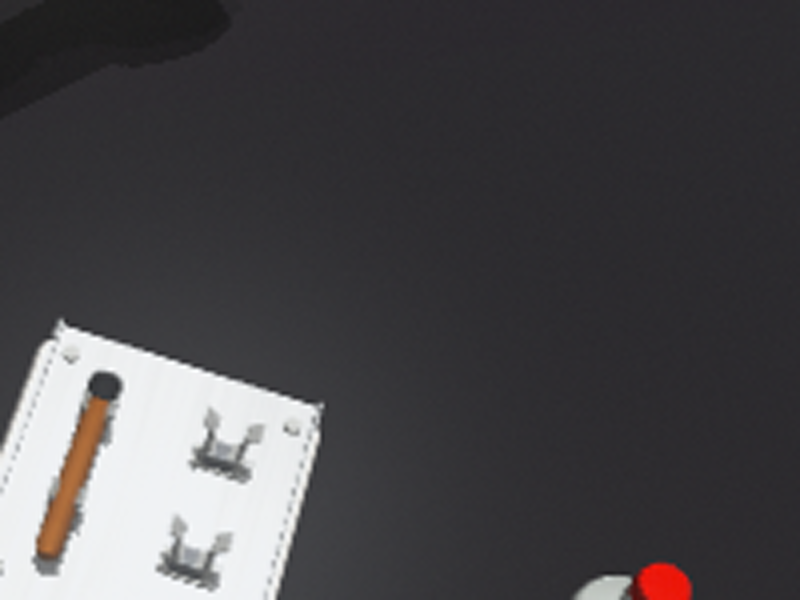

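```bash
cat >> h.py <<'E'
def back(c,uv,z):
    """pixel -> world at height z, fixed camera or c with R,t"""
    K=c['camera_matrix'];R=np.array(c['R']);t=np.array(c['t'])
    d=np.linalg.solve(K,np.array([uv[0],uv[1],1.]));d=R.T@d;o=-R.T@t
    return o+d*(z-o[2])/d[2]
def wristcam(c,s):
    """add R,t to wrist capture from state s"""
    T=np.eye(4);T[:3,:3]=s['ee_rot'];T[:3,3]=s['tcp_pos'];W=T@np.array(c['T_tool_cam'])
    c['R']=W[:3,:3].T;c['t']=-W[:3,:3].T@W[:3,3];return c
def amber(c,box):
    x0,y0,x1,y1=box
    h=cv2.cvtColor(c['pixels'],cv2.COLOR_RGB2HSV)
    m=((h[...,0]>5)&(h[...,0]<25)&(h[...,1]>120)&(h[...,2]>60)).astype(np.uint8)
    k=np.zeros_like(m);k[y0:y1,x0:x1]=m[y0:y1,x0:x1]
    n,l,st,_=cv2.connectedComponentsWithStats(k);i=1+np.argmax(st[1:,4]);return l==i
def axis(m):
    y,x=np.nonzero(m);P=np.c_[x,y].astype(float);ce=P.mean(0);u=np.linalg.svd(P-ce,full_matrices=False)[2][0]
    p=(P-ce)@u;return ce+u*p.min(),ce+u*p.max(),ce
E
python3 - <<'E'
from h import *
for n,bx in (('scene',(200,200,245,262)),('side',(300,190,360,212))):
    c=cap(n);m=amber(c,bx);a,b,ce=axis(m);A=back(c,a,.0325);B=back(c,b,.0325)
    d=B-A;print(n,m.sum(),a,b,A,B,np.linalg.norm(d),np.degrees(np.arctan2(d[1],d[0])),back(c,ce,.0325))
c=cap('scene')
print('T',[np.array(c['R']).T@-c['t']])
for uv in ((427,262),(418,288)): print(back(c,uv,.14))
# platform corners (from crop)
for uv in ((370+62/4,150+325/4),(370+320/4,150+407/4)): print('corner',back(c,uv,.114))
print(r.capture('wrist')['T_tool_cam'],r.capture('wrist')['camera_matrix'])
E
```

```text
scene 391 [226.93555659 213.85217859] [220.90675855 257.26479542] [ 0.52239427 -0.29973495  0.0325    ] [ 0.64820392 -0.25238851  0.0325    ] 0.1344237888554888 20.623020162930867 [ 0.58644287 -0.27563129  0.0325    ]
side 299 [348.27733107 198.74976091] [307.88138795 202.82395148] [ 0.53373578 -0.30443672  0.0325    ] [ 0.65143154 -0.25826812  0.0325    ] 0.12642716890030578 21.418620258322356 [ 0.59346707 -0.28100588  0.0325    ]
T [array([1.06539242, 0.17611519, 1.03339241])]
[0.53336551 0.23725671 0.14      ]
[0.60401894 0.23470733 0.14      ]
corner [0.47166975 0.12344902 0.114     ]
corner [0.47101773 0.28331814 0.114     ]
[[ 4.55021516e-04 -9.67716481e-01 -2.52040879e-01  6.92852074e-02]
 [ 9.99999411e-01  1.92060276e-04  1.06792737e-03 -1.68553956e-04]
 [-9.85043877e-04 -2.52041217e-01  9.67715999e-01 -1.90388965e-01]
 [ 0.00000000e+00  0.00000000e+00  0.00000000e+00  1.00000000e+00]] [[424.18115403   0.         320.3944296 ]
 [  0.         424.18115403 239.36184713]
 [  0.           0.           1.        ]]
```

Emit:
play_rows(deltas=[[-0.8,0.3,0.0,0,0,0,50],[-2.4,0.8,0.1,0,0,0.1,50],[-4.2,1.4,0.2,0,0,0.2,50],[-6.0,2.0,0.4,0,0,0.3,50],[-7.8,2.6,0.6,0,0,0.4,50],[-9.6,3.2,0.8,0,0,0.5,50],[-11.4,3.8,1.0,0,0,0.5,50],[-13.2,4.4,1.2,0,0,0.5,50],[-14.8,4.9,1.2,0,0,0.5,50],[-15.8,5.2,1.2,0,0,0.5,50],[-16.1,5.3,1.2,0,0,0.5,50]])

```text
time_s: 2.75
tcp_pos: [0.5692, -0.2859, 0.1641]
ee_rot: [[-0.93, -0.367, 0.0], [-0.367, 0.93, 0.0], [-0.0, -0.0, -1.0]]
wrist_force: [-0.0, 0.1, -0.2]
gripper_width: 0.572
```

```bash
python3 - <<'E'
from h import *
s=r.sense();print(s['time_s'],s['tcp_pos'],s['ee_rot'],s['wrist_force'],s['gripper_width'])
c=wristcam(cap('wrist','w1'),s)
m=amber(c,(0,0,640,480));a,b,ce=axis(m);print(m.sum(),a,b)
A=back(c,a,.0325);B=back(c,b,.0325);d=B-A;print(A,B,np.linalg.norm(d),np.degrees(np.arctan2(d[1],d[0])))
E
```

```text
2.75 [ 0.56920726 -0.28587149  0.16409067] [[-9.30353985e-01 -3.66662549e-01  1.93033745e-04]
 [-3.66662553e-01  9.30354004e-01  1.78623695e-05]
 [-1.86139179e-04 -5.41599191e-05 -9.99999981e-01]] [-0.04171668  0.11098177 -0.19624005] 0.5721388750492719
8651 [639.08153803 393.63356807] [173.93166046 398.60207109]
[0.60994013 0.02746321 0.0325    ] [ 0.76246688 -0.34629729  0.0325    ] 0.4036846794906068 -67.80027444776492
```

View pics/w1.png

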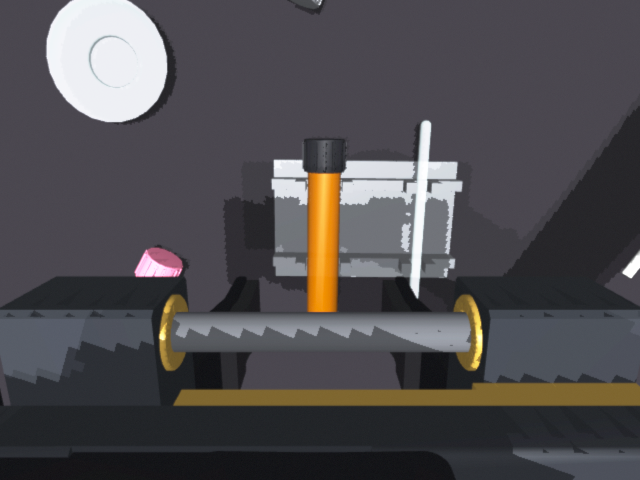

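```bash
python3 - <<'E'
from h import *
s=r.sense()
c=wristcam(r.capture('wrist'),s)
m=amber(c,(260,140,380,310))
R=s['ee_rot'];
for v in range(170,310,15):
    x=np.nonzero(m[v])[0]
    if len(x): 
        P=back(c,((x.min()+x.max())/2,v),.0325);print(v,x.min(),x.max(),P,R.T@(P-s['tcp_pos']))
ys=np.nonzero(m[:,323])[0];print(ys.min())
print('shoulder top', back(c,(323,ys.min()),.045),R.T@(back(c,(323,ys.min()),.045)-s['tcp_pos']))
print('cap top far', R.T@(back(c,(323,139),.048)-s['tcp_pos']))
print(r.spot_in('wrist','tube_cap'))
E
```

```text
185 308 339 [ 0.54193099 -0.2941183   0.0325    ] [0.02807429 0.00249642 0.13157407]
200 308 339 [ 0.55261071 -0.2898864   0.0325    ] [0.0165867  0.00252285 0.13157599]
215 308 339 [ 0.56348435 -0.28557767  0.0325    ] [0.00489053 0.00254977 0.13157793]
230 308 338 [ 0.57470014 -0.28155278  0.0325    ] [-0.00702007  0.00218724  0.13157992]
245 308 338 [ 0.58597913 -0.27708731  0.0325    ] [-0.01915083  0.00221155  0.13158194]
260 308 338 [ 0.59746865 -0.27253847  0.0325    ] [-0.03150803  0.00223631  0.131584  ]
275 308 337 [ 0.60932156 -0.26827701  0.0325    ] [-0.04409812  0.00186058  0.1315861 ]
290 307 337 [ 0.62139991 -0.2639345   0.0325    ] [-0.05692767  0.00147771  0.13158825]
305 307 337 [ 0.63356049 -0.25912835  0.0325    ] [-0.07000354  0.00149614  0.13159042]
173
shoulder top [ 0.53253018 -0.298341    0.045     ] [0.03836638 0.00200992 0.11907237]
cap top far [0.06240676 0.00194102 0.11606837]
[{'centre': [0.5671, -0.2824, 0.0449], 'score': 0.98}, {'centre': [0.6507, -0.3965, 0.0226], 'score': 0.78}, {'centre': [0.427, -0.35, 0.015], 'score': 0.51}]
```

The tube is confirmed under the gripper at wrist (323,240), with its cap up-image at (323,155). I'm going down in two steps and will then close.

Emit:
play_rows(deltas=[[-0.14,0.09,0.6,0,0,0.12,50],[-0.14,0.09,1.8,0,0,0.12,50],[-0.14,0.09,3.0,0,0,0.12,50],[-0.14,0.09,4.2,0,0,0.12,50],[-0.14,0.09,5.1,0,0,0.12,50],[-0.14,0.09,5.6,0,0,0.12,50],[-0.14,0.09,5.9,0,0,0.12,50],[-0.14,0.09,5.93,0,0,0.12,50]])

```text
time_s: 3.7
tcp_pos: [0.5691, -0.2852, 0.016]
ee_rot: [[-0.936, -0.353, -0.001], [-0.353, 0.936, 0.0], [0.001, 0.0, -1.0]]
wrist_force: [0.2, 0.6, 1.0]
gripper_width: 0.577
```

Emit:
play_rows(deltas=[[0,0,0,0,0,0,30],[0,0,0,0,0,0,20],[0,0,0,0,0,0,10],[0,0,0,0,0,0,5],[0,0,0,0,0,0,5]])

```text
time_s: 4.2
tcp_pos: [0.5698, -0.2845, 0.0166]
ee_rot: [[-0.935, -0.354, 0.001], [-0.354, 0.935, -0.0], [-0.001, -0.0, -1.0]]
wrist_force: [-0.2, -0.2, -0.3]
gripper_width: 0.206
```

Emit:
play_rows(deltas=[[0,0,0,0,0,0,5],[0,0,0,0,0,0,5]])

```text
time_s: 4.4
tcp_pos: [0.5698, -0.2847, 0.0166]
ee_rot: [[-0.935, -0.354, 0.0], [-0.354, 0.935, -0.0], [-0.0, -0.0, -1.0]]
wrist_force: [-0.8, 0.1, 2.6]
gripper_width: 0.08
```

```bash
python3 - <<'E'
from h import *
s=r.sense();print(s['time_s'],s['tcp_pos'],s['gripper_width'],s['wrist_force'],s['moment'])
cap('wrist','w2')
E
```

```text
4.4 [ 0.569829   -0.28466011  0.01657615] 0.07967617032380091 [-0.82492986  0.14261739  2.58226366] [ 0.0466451   0.09134283 -0.02719018]
```

View pics/w2.png

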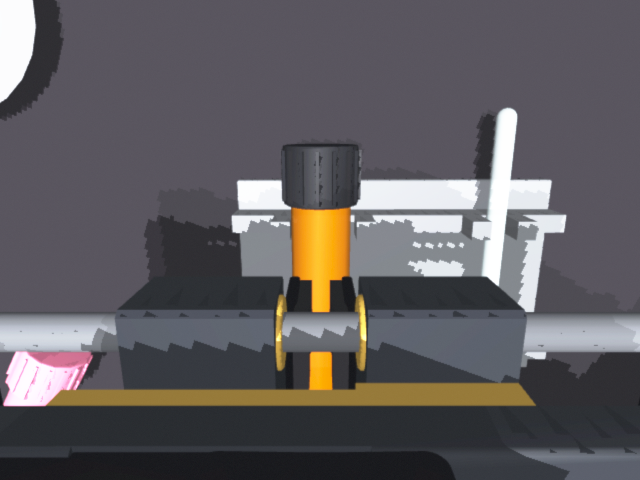

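```bash
python3 - <<'E'
from h import *
c=cap('side','side1');d=cap('scene','scene1')
a=cv2.imread('pics/side1.png');b=cv2.imread('pics/scene1.png')
cv2.imwrite('pics/s1c.png',np.hstack([cv2.resize(a[130:250,270:390],(400,400),interpolation=cv2.INTER_CUBIC),cv2.resize(b[170:290,170:290],(400,400),interpolation=cv2.INTER_CUBIC)]))
s=r.sense();print(s['time_s'],s['gripper_width'],s['wrist_force'])
E
```

```text
4.55 0.06336164863842592 [ 0.04719783 -0.11201506  2.84057241]
```

View pics/s1c.png

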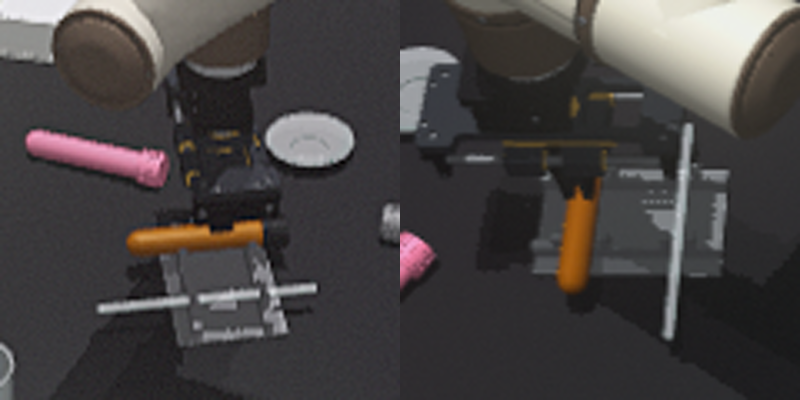

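```bash
cat >> h.py <<'E'
def proj(c,P):
    q=np.array(c['R'])@np.asarray(P,float)+c['t'];q=np.array(c['camera_matrix'])@q;return q[:2]/q[2]
E
python3 - <<'E'
from h import *
s=r.sense();c=cap('side');d=cap('scene');p=s['tcp_pos'];R=s['ee_rot']
for n,k in (('side',c),('scene',d)):
  for dz in (0,.02,.04): print(n,dz,[proj(k,p-dz*R[:,2]+w*R[:,1]) for w in (-.01,0,.01)])
for n,k,bx in (('side',c,(300,185,360,215)),('scene',d,(200,200,245,262))):
    m=amber(k,bx);a,b,ce=axis(m);print(n,m.sum(),a,b,[ (back(k,q,.0325)) for q in (a,b)])
E
```

```text
side 0 [array([335.0130625 , 203.02811705]), array([335.50797099, 205.03139887]), array([336.00726207, 207.05242051])]
side 0.02 [array([335.06676049, 197.98630386]), array([335.56609621, 199.98412665]), array([336.06989133, 201.9997913 ])]
side 0.04 [array([335.12137107, 192.85880636]), array([335.62521369, 194.85069277]), array([336.13359455, 196.86052055])]
scene 0 [array([221.09284095, 232.40842108]), array([224.80300874, 232.4408525 ]), array([228.51317402, 232.4732839 ])]
scene 0.02 [array([219.68854379, 228.44197449]), array([223.45305796, 228.47488232]), array([227.21756955, 228.50779013])]
scene 0.04 [array([218.24249523, 224.35760082]), array([222.06297159, 224.39099927]), array([225.88344528, 224.42439769])]
side 299 [348.26909688 199.05416484] [307.87779123 202.61296896] [array([ 0.53347568, -0.30294293,  0.0325    ]), array([ 0.65169326, -0.25926894,  0.0325    ])]
scene 277 [225.99158702 222.50032153] [220.22754304 257.20388718] [array([ 0.54839281, -0.28921298,  0.0325    ]), array([ 0.64867789, -0.25409516,  0.0325    ])]
```

```bash
python3 - <<'E'
import cv2,numpy as np
a=cv2.imread('pics/side1.png')
b=cv2.imread('pics/w2.png')
cv2.imwrite('pics/z1.png',np.hstack([cv2.resize(a[180:215,310:345],(400,400),interpolation=cv2.INTER_NEAREST),cv2.resize(b[240:400,240:400],(400,400),interpolation=cv2.INTER_NEAREST)]))
E
```

```text
(no output)
```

View pics/z1.png

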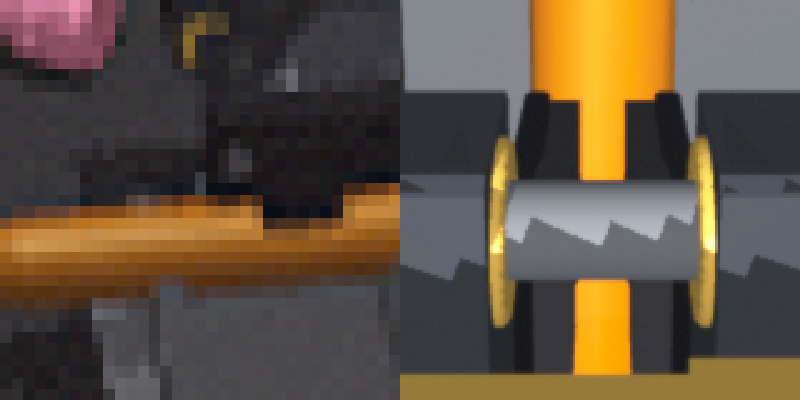

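```bash
python3 - <<'E'
import cv2,numpy as np
b=cv2.imread('pics/w1.png')
cv2.imwrite('pics/z2.png',cv2.resize(b[255:405,220:420],(800,600),interpolation=cv2.INTER_NEAREST))
E
```

```text
(no output)
```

View pics/z2.png

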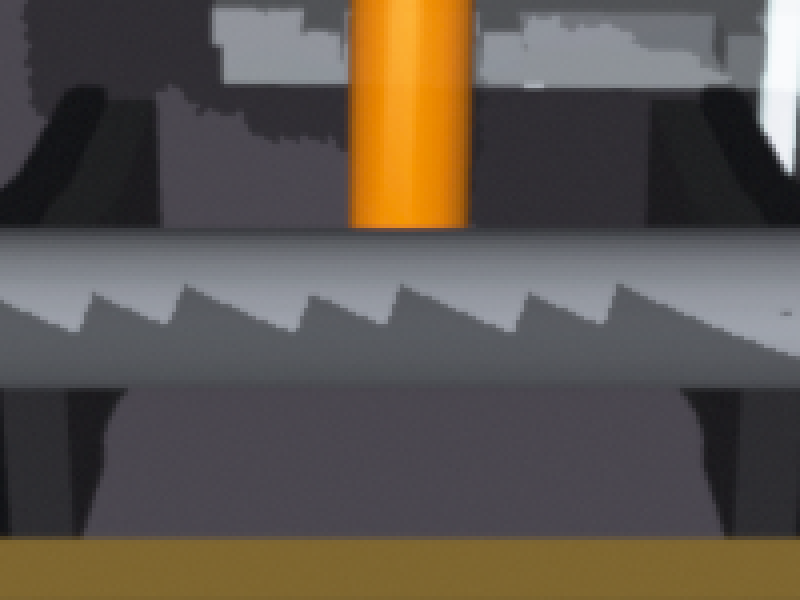

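The TCP reading said grasp depth, but the fingers closed to 5 mm above the tube. From w1 (tip edges at u 260/382, v 279) and the side view, the real fingertips sit about 27 mm above the reported TCP. I'll open, go 27 mm lower and grasp again.

Emit:
play_rows(deltas=[[0,0,-0.2,0,0,0,50],[-0.04,0,-0.2,0,0,0,50],[-0.08,0,-0.2,0,0,0,50],[-0.08,0,-0.2,0,0,0,50],[-0.08,0,-0.2,0,0,0,50],[-0.08,0,-0.2,0,0,0,50],[-0.08,0,-0.2,0,0,0,50]])

```text
time_s: 5.35
tcp_pos: [0.5714, -0.2838, 0.0211]
ee_rot: [[-0.935, -0.354, -0.0], [-0.354, 0.935, 0.0], [0.0, 0.0, -1.0]]
wrist_force: [-0.1, 0.2, -0.2]
gripper_width: 0.552
```

```bash
python3 - <<'E'
from h import *
s=r.sense();print(s['time_s'],s['tcp_pos'],s['gripper_width'],s['wrist_force'])
c=wristcam(cap('wrist','w3'),s); R=s['ee_rot']
m=amber(c,(230,100,420,275));
for v in (215,230,245,260,270):
    x=np.nonzero(m[v])[0];print(v,x.min(),x.max(),R.T@(back(c,((x.min()+x.max())/2,v),.0325)-s['tcp_pos']))
y=np.nonzero(m[:,320])[0].min();print(y,R.T@(back(c,(320,y),.045)-s['tcp_pos']))
E
```

```text
5.35 [ 0.57137309 -0.28383138  0.02106789] 0.5519889605050987 [-0.06654266  0.17128185 -0.20372457]
215 292 348 [ 0.03348798 -0.00017883 -0.01142528]
230 292 348 [ 0.02686826 -0.00017737 -0.01142664]
245 292 348 [ 0.02012631 -0.00017588 -0.01142802]
260 293 347 [ 0.01325871 -0.00017437 -0.01142942]
270 293 347 [ 0.00860877 -0.00017334 -0.01143038]
203 [ 0.0408336  -0.00018117 -0.02392378]
```

View pics/w3.png

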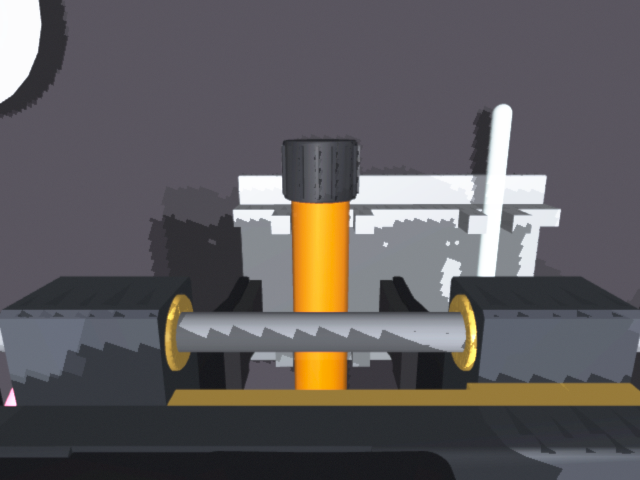

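Emit:
play_rows(deltas=[[0,0,0.3,0,0,0,50],[0,0,0.7,0,0,0,50],[0,0,1.0,0,0,0,50],[0,0,1.2,0,0,0,50],[0,0,1.27,0,0,0,50]])

```text
time_s: 5.9
tcp_pos: [0.5708, -0.2837, -0.0118]
ee_rot: [[-0.935, -0.354, -0.002], [-0.354, 0.935, 0.0], [0.002, 0.001, -1.0]]
wrist_force: [0.4, -0.5, -0.0]
gripper_width: 0.578
```

Emit:
play_rows(deltas=[[0,0,0,0,0,0,10],[0,0,0,0,0,0,10],[0,0,0,0,0,0,10],[0,0,0,0,0,0,10],[0,0,0,0,0,0,10],[0,0,0,0,0,0,10]])

```text
time_s: 6.5
tcp_pos: [0.5717, -0.2839, -0.0102]
ee_rot: [[-0.935, -0.354, 0.001], [-0.354, 0.935, -0.0], [-0.001, -0.0, -1.0]]
wrist_force: [-1.2, 0.4, 1.2]
gripper_width: 0.273
```

Emit:
play_rows(deltas=[[0,0,0,0,0,0,10],[0,0,-0.3,0,0,0,10],[0,0,-0.9,0,0,0,10],[0,0,-1.8,0,0,0,10],[0,0,-2.8,0,0,0,10],[0,0,-3.8,0,0,0,10],[0,0,-4.8,0,0,0,10],[0,0,-5.7,0,0,0,10],[0,0,-6.3,0,0,0,10],[0,0,-6.6,0,0,0,10],[0,0,-6.7,0,0,0,10]])

```text
time_s: 7.6
tcp_pos: [0.5716, -0.2839, 0.1578]
ee_rot: [[-0.935, -0.354, 0.001], [-0.354, 0.935, -0.0], [-0.001, -0.001, -1.0]]
wrist_force: [0.8, 0.7, -0.2]
gripper_width: 0.28
```

```bash
python3 - <<'E'
from h import *
s=r.sense();print(s['time_s'],s['tcp_pos'],s['gripper_width'],s['wrist_force'],s['moment'],s['joints'])
cap('wrist','w4');c=cap('side','side4')
a=cv2.imread('pics/side4.png');b=cv2.imread('pics/w4.png')
cv2.imwrite('pics/v4.png',np.hstack([cv2.resize(a[100:260,280:440],(400,400)),cv2.resize(b[80:400,160:480],(400,400))]))
E
```

```text
7.6 [ 0.57157789 -0.28385701  0.1578114 ] 0.27958423325143544 [ 0.78895149  0.65279508 -0.15494745] [-0.01580169 -0.01722076 -0.02782788] [-1.19131580e+01  2.47563354e+01 -6.83291902e-01 -8.91927174e-03
 -6.44893394e+01 -5.73641987e+01]
```

View pics/v4.png

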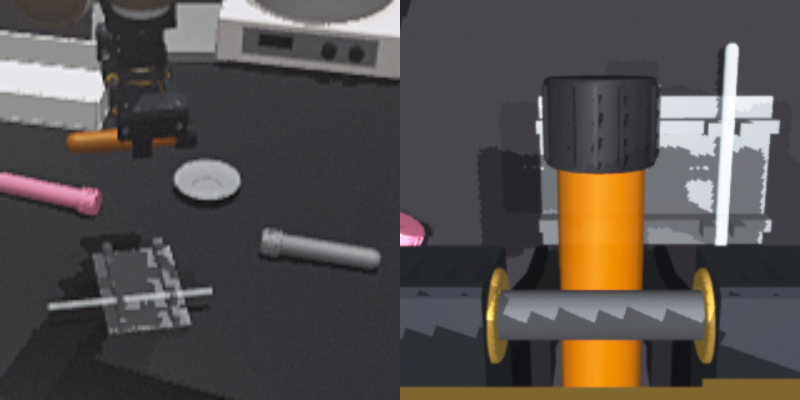

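Emit:
play_rows(deltas=[[-0.3,0.6,0,0,0,0.15,10],[-0.9,1.8,0,0,0,0.5,10],[-1.65,3.4,0,0,0,0.9,10],[-2.5,5.1,0,0,0,1.4,10],[-3.35,6.8,0,0,0,1.9,10],[-4.2,8.5,0,0,0,2.35,10],[-5.0,10.2,0,0,0,2.8,10],[-5.8,11.9,0,0,0,3.3,10],[-6.6,13.4,0,0,0,3.7,10],[-7.1,14.5,0,0,0,4.0,10],[-7.4,15.1,0,0,0,4.14,10],[-7.44,15.14,0,0,0,4.14,10]])

```text
time_s: 8.9
tcp_pos: [0.6109, 0.1381, 0.1552]
ee_rot: [[-1.0, -0.003, -0.002], [-0.003, 1.0, -0.001], [0.002, -0.001, -1.0]]
wrist_force: [-0.5, -0.5, -0.9]
gripper_width: 0.278
```

Emit:
play_rows(deltas=[[0,0,0,0,0,0,10],[0,0,0,0,0,0,10]])

```text
time_s: 9.1
tcp_pos: [0.6111, 0.135, 0.1562]
ee_rot: [[-1.0, 0.0, -0.001], [0.0, 1.0, -0.001], [0.001, -0.001, -1.0]]
wrist_force: [-0.2, 0.3, -0.1]
gripper_width: 0.279
```

```bash
python3 - <<'E'
from h import *
s=r.sense();print(s['time_s'],s['tcp_pos'],s['gripper_width'],s['wrist_force'],s['ee_rot'])
cap('wrist','w5');
for t in ('clips','clip_front','clip_back','platform','tube'): print(t,[(np.round(d['centre'],3).tolist(),round(d['score'],2)) for d in r.spot_in('wrist',t)])
E
```

```text
9.1 [0.61108416 0.1350286  0.15624673] 0.2787312945642104 [-0.17374883  0.29456315 -0.10054596] [[-9.99998882e-01  3.43192131e-04 -1.45507394e-03]
 [ 3.44204062e-04  9.99999699e-01 -6.95256426e-04]
 [ 1.45483490e-03 -6.95756491e-04 -9.99998700e-01]]
clips [([0.537, 0.213, 0.111], 0.92), ([0.493, -0.008, -0.0], 0.7), ([0.541, 0.207, 0.116], 0.46)]
clip_front [([0.539, 0.21, 0.117], 0.6)]
clip_back [([0.539, 0.21, 0.116], 0.59)]
platform [([0.542, 0.211, 0.111], 0.6)]
tube [([0.576, 0.133, 0.215], 0.56), ([0.541, 0.21, 0.116], 0.26)]
```

View pics/w5.png

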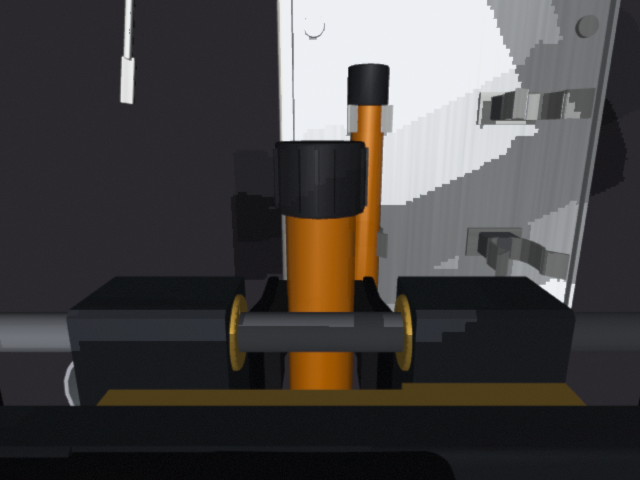

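```bash
python3 - <<'E'
from h import *
s=r.sense();c=wristcam(cap('wrist'),s)
b=cv2.cvtColor(c['pixels'],cv2.COLOR_RGB2BGR)
cv2.imwrite('pics/z5.png',cv2.resize(b[70:310,440:640],(667,800))[:600]); cv2.imwrite('pics/z5.png',cv2.resize(b[70:300,440:632],(500,600),interpolation=cv2.INTER_CUBIC))
f=lambda n,uv,z: print(n,uv,np.round(back(c,uv,z),4))
f('screwL',(314,27),.115);f('screwR',(587,26),.115)
m=amber(c,(335,105,392,270))
for v in (120,140,160,180,200):
    x=np.nonzero(m[v,:])[0];f('thin',((x.min()+x.max())/2,v),.140)
g=cv2.cvtColor(b,cv2.COLOR_BGR2GRAY)
for v in (10,40,70,100,130): print(v,g[v,270:300],)
f('Ledge',(279,5),.114);f('Ledge',(285,130),.114)
f('R',(619,5),.114);f('R',(570,305),.114)
E
```

```text
screwL (314, 27) [0.4929 0.132  0.115 ]
screwR (587, 26) [0.4924 0.2687 0.115 ]
thin (np.float64(368.0), 120) [0.5382 0.1576 0.14  ]
thin (np.float64(365.5), 140) [0.5474 0.1566 0.14  ]
thin (np.float64(374.0), 160) [0.5568 0.161  0.14  ]
thin (np.float64(373.0), 180) [0.5664 0.1608 0.14  ]
thin (np.float64(372.5), 200) [0.5762 0.1609 0.14  ]
10 [ 42  41  41  41  42  52  91 147 181 225 235 238 239 239 240 239 239 239
 239 235 199 124 157 234 239 239 240 239 239 239]
40 [ 40  42  41  41  41  43  60 112 162 192 231 237 239 239 239 239 240 239
 239 239 230 145 154 231 239 239 239 240 239 239]
70 [ 41  41  41  41  40  41  43  73 138 182 220 233 238 239 239 239 240 239
 239 239 233 177 165 235 239 240 239 239 239 240]
100 [ 41  42  41  41  41  40  41  47  83 150 196 228 236 239 239 240 240 239
 239 239 239 228 132 172 235 239 240 240 239 239]
130 [ 40  41  42  42  41  41  41  42  57 106 163 198 234 239 239 239 239 240
 239 240 239 232 172 173 236 239 239 239 239 239]
Ledge (279, 5) [0.4827 0.1146 0.114 ]
Ledge (285, 130) [0.5428 0.1163 0.114 ]
R (619, 5) [0.4826 0.2837 0.114 ]
R (570, 305) [0.6433 0.2831 0.114 ]
```

View pics/z5.png

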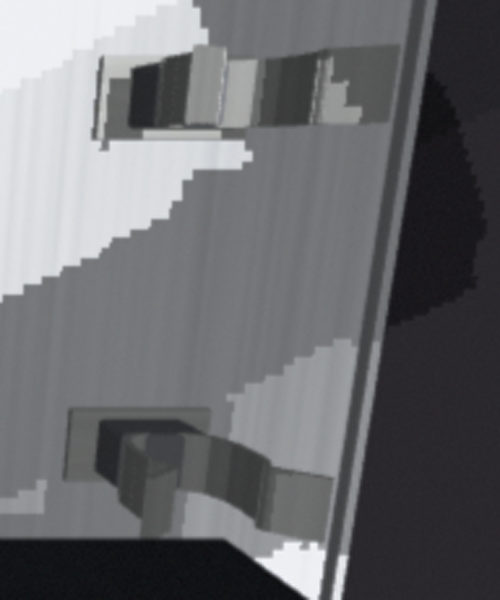

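```bash
python3 - <<'E'
from h import *
s=r.sense();c=wristcam(cap('wrist'),s)
g=cv2.cvtColor(c['pixels'],cv2.COLOR_RGB2GRAY)
for v in (10,60,110,140): 
    u=285+np.argmin(g[v,285:297].astype(int));print('L',v,u,back(c,(u,v),.114))
for v in (60,150,200,240):
    seg=g[v,560:630].astype(int);print(v,seg.tolist())
for v in (92.3,123,226.7,254.3): print(v,back(c,(485,v),.115)[:2])
E
```

```text
L 10 291 [0.48492895 0.12066496 0.114     ]
L 60 291 [0.50813339 0.12026357 0.114     ]
L 110 292 [0.53265661 0.12036621 0.114     ]
L 140 292 [0.54805129 0.12010905 0.114     ]
60 [114, 113, 115, 115, 117, 116, 117, 116, 115, 113, 112, 114, 116, 116, 116, 117, 116, 116, 114, 115, 116, 116, 114, 113, 114, 114, 113, 113, 112, 113, 114, 114, 115, 113, 113, 114, 114, 117, 113, 95, 72, 69, 68, 69, 76, 103, 114, 113, 105, 59, 37, 36, 37, 35, 35, 35, 34, 35, 35, 34, 36, 37, 36, 36, 35, 34, 35, 37, 34, 37]
150 [118, 119, 119, 117, 116, 116, 116, 118, 118, 116, 116, 117, 116, 116, 115, 116, 114, 114, 116, 116, 116, 118, 119, 120, 117, 99, 72, 69, 68, 69, 80, 111, 115, 111, 87, 36, 26, 25, 25, 25, 23, 25, 25, 26, 24, 25, 26, 26, 26, 23, 24, 25, 24, 27, 26, 27, 26, 26, 26, 25, 25, 24, 26, 24, 25, 30, 39, 41, 41, 42]
200 [120, 120, 118, 120, 121, 119, 119, 123, 142, 146, 147, 147, 149, 150, 148, 126, 121, 109, 73, 68, 68, 71, 84, 117, 121, 116, 90, 49, 41, 40, 41, 41, 40, 41, 42, 41, 41, 40, 40, 41, 42, 42, 41, 41, 40, 40, 42, 41, 41, 42, 40, 41, 41, 41, 41, 41, 41, 42, 41, 41, 41, 42, 41, 42, 42, 40, 41, 41, 42, 40]
240 [153, 151, 147, 149, 150, 151, 154, 155, 158, 158, 152, 120, 77, 67, 69, 74, 104, 139, 143, 133, 77, 45, 41, 40, 42, 40, 41, 41, 41, 41, 41, 41, 42, 42, 41, 42, 42, 40, 41, 41, 41, 42, 41, 41, 42, 40, 42, 41, 40, 40, 41, 41, 40, 42, 41, 42, 41, 41, 41, 41, 40, 41, 43, 41, 41, 41, 42, 41, 41, 41]
92.3 [0.52387469 0.22085297]
123 [0.53925903 0.22235941]
226.7 [0.59547842 0.22786443]
254.3 [0.61165826 0.22944876]
```

```bash
python3 - <<'E'
from h import *
s=r.sense();c=wristcam(cap('wrist'),s)
for v,u in ((60,599),(150,585),(200,577.3),(240,571.3)): print(back(c,(u,v),.114))
# model projection overlay
cx,cy,z0=.5676,.2333,.141
b=cv2.cvtColor(c['pixels'],cv2.COLOR_RGB2BGR).copy()
sc=cap('scene');a=cv2.cvtColor(sc['pixels'],cv2.COLOR_RGB2BGR).copy()
sd=cap('side');e=cv2.cvtColor(sd['pixels'],cv2.COLOR_RGB2BGR).copy()
pts=[]
for k in (-.036,.036):
  for dx in (-.006,.006):
    for dy,dz in ((-.008,.0115),(.008,.0115),(0,-.0125)): pts.append((cx+k+dx,cy+dy,z0+dz))
def draw(img,cam,box,S):
    x0,y0,x1,y1=box;o=cv2.resize(img[y0:y1,x0:x1],None,fx=S,fy=S,interpolation=cv2.INTER_CUBIC)
    for p in pts:
        q=(proj(cam,p)+.5-[x0,y0])*S;cv2.circle(o,tuple(int(t) for t in q),3,(0,0,255),-1)
    return o
o1=draw(b,c,(460,80,600,290),2.8);o2=draw(a,sc,(390,230,450,310),7);o3=draw(e,sd,(255,280,325,330),5)
H=600
o=[cv2.resize(x,(260,int(x.shape[0]*260/x.shape[1]))) for x in (o1,o2,o3)]
canvas=np.zeros((420,780,3),np.uint8)
for i,x in enumerate(o): canvas[:min(420,x.shape[0]),i*260:(i+1)*260]=x[:420]
cv2.imwrite('pics/ov5.png',canvas)
E
```

```text
[0.50805247 0.27822467 0.114     ]
[0.55324484 0.27816573 0.114     ]
[0.58045748 0.27817347 0.114     ]
[0.60343021 0.27827113 0.114     ]
```

View pics/ov5.png

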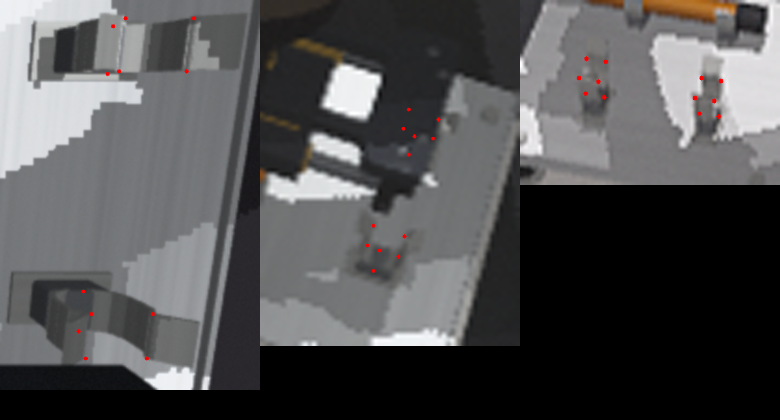

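```bash
python3 - <<'E'
from h import *
s=r.sense();c=wristcam(cap('wrist'),s);R=s['ee_rot'];p=s['tcp_pos'];print(s['time_s'],p)
m=amber(c,(270,190,362,280))
for v in (225,240,255,270):
    x=np.nonzero(m[v])[0];u0,u1=x.min(),x.max()+1;q=R.T@(back(c,((u0+u1)/2-.5,v),p[2]+.0427)-p)
    # width-> depth
    print(v,u0,u1,q,'depth',424.18*25/(u1-u0))
y=[np.nonzero(m[:,u])[0].min() for u in (310,320,330)];print(y)
print('shoulder',R.T@(back(c,(321,np.median(y)),p[2]+.0552)-p))
# cap far end top edge
g=cv2.cvtColor(c['pixels'],cv2.COLOR_RGB2GRAY);print(g[130:160,321])
print('cap far',R.T@(back(c,(321,141),p[2]+.0582)-p))
sd=cap('side');e=cv2.cvtColor(sd['pixels'],cv2.COLOR_RGB2BGR)
q=proj(sd,p+[0,0,.04]);print(q);x,y=int(q[0]),int(q[1])
cv2.imwrite('pics/sd6.png',cv2.resize(e[y-50:y+50,x-60:x+60],(720,600),interpolation=cv2.INTER_CUBIC))
E
```

```text
9.65 [0.61148863 0.13590288 0.15698503]
225 286 362 [ 0.03605543  0.0008582  -0.04270174] depth 139.5328947368421
240 287 362 [ 0.0305261   0.00105086 -0.04270144] depth 141.39333333333335
255 287 362 [ 0.024894    0.00106547 -0.04270115] depth 141.39333333333335
270 287 362 [ 0.0191563   0.00108036 -0.04270086] depth 141.39333333333335
[np.int64(218), np.int64(218), np.int64(218)]
shoulder [ 4.11886779e-02 -6.36305631e-05 -5.52020893e-02]
[228 228 229 229 229 228 228 229 228 216 129  43  14  25  40  46  48  50
  49  48  50  49  49  49  50  49  48  48  48  48]
cap far [ 6.56586327e-02 -8.98248125e-05 -5.82033292e-02]
[281.41525127 254.08993301]
```

View pics/sd6.png

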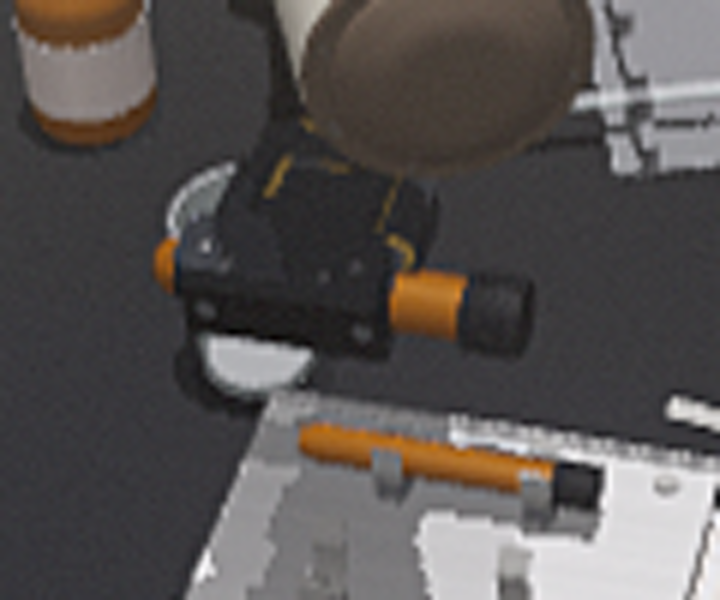

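Emit:
play_rows(deltas=[[0.2,0.4,0,0,0,0,10],[0.6,1.2,0,0,0,0,10],[1.1,2.1,0,0,0,0,10],[1.5,2.9,0,0,0,0,10],[1.8,3.5,0,0,0,0,10],[1.95,3.8,0,0,0,0,10],[2.0,3.9,0,0,0,0,10],[2.0,3.9,0,0,0,0,10],[2.0,3.9,0,0,0,0,10]])

```text
time_s: 10.65
tcp_pos: [0.5617, 0.2329, 0.1569]
ee_rot: [[-1.0, 0.0, -0.0], [0.0, 1.0, -0.0], [0.0, -0.0, -1.0]]
wrist_force: [0.6, -0.3, -0.7]
gripper_width: 0.281
```

```bash
python3 - <<'E'
from h import *
s=r.sense();print(s['time_s'],s['tcp_pos'],s['ee_rot'][:,0],s['wrist_force'],s['moment'],s['gripper_width'])
c=wristcam(cap('wrist','w6'),s)
sd=cap('side','side6');sc=cap('scene','scene6')
e=cv2.imread('pics/side6.png');a=cv2.imread('pics/scene6.png')
cv2.imwrite('pics/v6.png',np.hstack([cv2.resize(e[240:350,235:355],(436,400),interpolation=cv2.INTER_CUBIC),cv2.resize(a[210:310,370:460],(360,400),interpolation=cv2.INTER_CUBIC)]))
print(r.sense()['tcp_pos'])
E
```

```text
10.65 [0.56169697 0.2329174  0.15689568] [-9.99999957e-01  2.82955883e-04  7.70747818e-05] [ 0.56210216 -0.2708322  -0.69435641] [-0.08156367 -0.05365553  0.02033989] 0.281136569991277
[0.5617552  0.23279156 0.1568801 ]
```

View pics/v6.png

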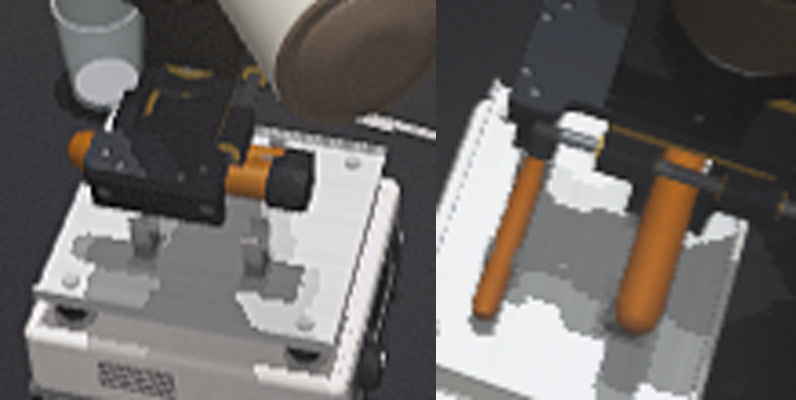

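View pics/w6.png

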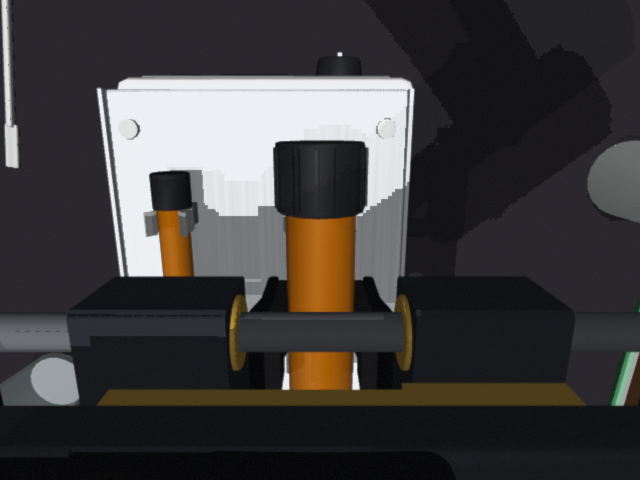

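```bash
python3 - <<'E'
from h import *
s=r.sense();c=wristcam(cap('wrist'),s);print(s['tcp_pos'])
f=lambda n,uv,z: print(n,uv,np.round(back(c,uv,z),4))
f('sL',(129,129),.115);f('sR',(387,129),.115)
g=cv2.cvtColor(c['pixels'],cv2.COLOR_RGB2GRAY).astype(int)
for v in (110,200,260):
    print(v,g[v,98:132].tolist(),g[v,395:418].tolist())
print('front',g[74:100,250].tolist())
for v in (88,90,92): f('front',(250,v),.114)
m=amber(c,(140,200,215,275))
for v in (240,255,270):
    x=np.nonzero(m[v])[0];f('thin',((x.min()+x.max())/2,v),.140)
p=s['tcp_pos'];R=s['ee_rot'];m=amber(c,(270,190,357,280))
for v in (225,240,255,270):
    x=np.nonzero(m[v])[0];u=((x.min()+x.max())/2);print(x.min(),x.max());f('tube',(u,v),p[2]+.0427)
E
```

```text
[0.5617552  0.23279156 0.1568801 ]
sL (129, 129) [0.4925 0.1312 0.115 ]
sR (387, 129) [0.4926 0.2679 0.115 ]
110 [52, 125, 234, 239, 238, 226, 106, 69, 71, 84, 143, 225, 238, 240, 239, 239, 239, 239, 239, 239, 239, 239, 239, 239, 239, 239, 239, 240, 239, 240, 240, 240, 239, 239] [239, 239, 239, 239, 238, 232, 229, 230, 230, 230, 221, 141, 98, 102, 177, 227, 230, 218, 110, 43, 36, 35, 36]
200 [41, 41, 41, 41, 41, 42, 40, 42, 41, 41, 41, 48, 98, 197, 236, 238, 225, 107, 68, 70, 93, 168, 236, 240, 240, 240, 239, 240, 239, 239, 239, 239, 238, 239] [118, 118, 117, 118, 120, 122, 121, 110, 82, 88, 112, 115, 108, 70, 29, 19, 20, 22, 20, 20, 22, 19, 19]
260 [41, 42, 41, 41, 41, 41, 42, 42, 41, 41, 41, 41, 40, 41, 41, 42, 42, 41, 42, 61, 138, 233, 238, 231, 158, 84, 69, 90, 165, 235, 239, 239, 239, 240] [121, 122, 123, 123, 112, 84, 88, 113, 115, 107, 63, 30, 24, 27, 26, 22, 26, 25, 26, 24, 25, 23, 24]
front [34, 73, 135, 142, 157, 198, 229, 236, 238, 239, 239, 240, 239, 239, 233, 196, 210, 230, 239, 240, 239, 240, 240, 239, 239, 239]
front (250, 88) [0.4719 0.196  0.114 ]
front (250, 90) [0.4729 0.196  0.114 ]
front (250, 92) [0.4739 0.196  0.114 ]
thin (np.float64(175.0), 240) [0.5468 0.1592 0.14  ]
thin (np.float64(176.5), 255) [0.5547 0.1593 0.14  ]
thin (np.float64(177.5), 270) [0.5627 0.1591 0.14  ]
286 354
tube (np.float64(320.0), 225) [0.5257 0.2324 0.1996]
287 354
tube (np.float64(320.5), 240) [0.5312 0.2326 0.1996]
287 353
tube (np.float64(320.0), 255) [0.5369 0.2324 0.1996]
287 353
tube (np.float64(320.0), 270) [0.5426 0.2324 0.1996]
```

Emit:
play_rows(deltas=[[0,0,0.2,0,0,0,10],[0,0,0.6,0,0,0,10],[0,0,1.0,0,0,0,10],[0,0,1.2,0,0,0,10],[0,0,1.3,0,0,0,10],[0,0,1.3,0,0,0,10]])

```text
time_s: 11.45
tcp_pos: [0.5613, 0.2333, 0.1238]
ee_rot: [[-1.0, -0.0, -0.001], [-0.0, 1.0, -0.001], [0.001, -0.001, -1.0]]
wrist_force: [0.5, 0.0, -1.0]
gripper_width: 0.277
```

Emit:
play_rows(deltas=[[0,0,0.1,0,0,0,10],[0,0,0.2,0,0,0,10],[0,0,0.3,0,0,0,10],[0,0,0.4,0,0,0,10],[0,0,0.4,0,0,0,10]])

```text
time_s: 11.95
tcp_pos: [0.562, 0.2334, 0.1152]
ee_rot: [[-1.0, -0.001, 0.001], [-0.001, 1.0, 0.0], [-0.001, 0.0, -1.0]]
wrist_force: [-0.7, -1.1, 5.1]
gripper_width: 0.279
```

Emit:
play_rows(deltas=[[0,0,0.1,0,0,0,10],[0,0,0.2,0,0,0,10],[0,0,0.3,0,0,0,10],[0,0,0.3,0,0,0,10]])

```text
time_s: 12.35
tcp_pos: [0.563, 0.2338, 0.1094]
ee_rot: [[-1.0, -0.001, 0.004], [-0.001, 1.0, 0.001], [-0.004, 0.001, -1.0]]
wrist_force: [-0.4, -1.8, 10.7]
gripper_width: 0.276
```

```bash
python3 - <<'E'
from h import *
s=r.sense();print(s['time_s'],s['tcp_pos'],s['wrist_force'],s['moment'])
cap('wrist','w7');cap('side','side7');cap('scene','scene7')
e=cv2.imread('pics/side7.png');a=cv2.imread('pics/scene7.png');w=cv2.imread('pics/w7.png')
cv2.imwrite('pics/v7.png',np.hstack([cv2.resize(e[240:350,235:355],(400,367),interpolation=cv2.INTER_CUBIC),cv2.resize(w[110:400,160:480],(400,367))]))
E
```

```text
12.35 [0.56300469 0.2337704  0.10936235] [-0.36498347 -1.76422169 10.74585267] [-0.53879474  0.23760791 -0.04522824]
```

View pics/v7.png

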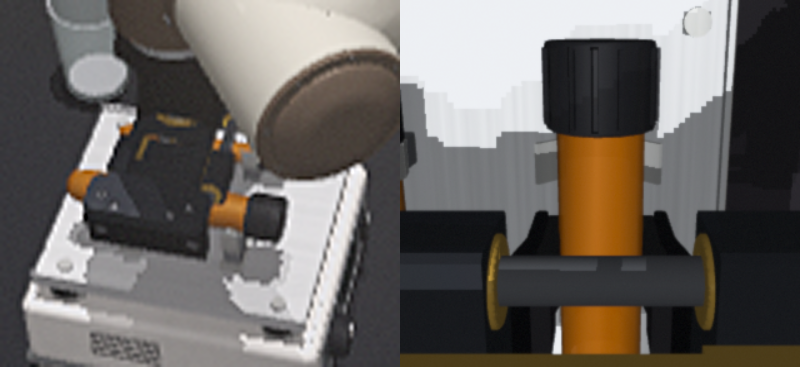

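Emit:
play_rows(deltas=[[0,-0.02,0.1,0,0,0,10],[0,-0.04,0.16,0,0,0,10],[0,-0.04,0.2,0,0,0,10],[0,-0.04,0.2,0,0,0,10]])

```text
time_s: 12.9
tcp_pos: [0.5639, 0.2336, 0.1057]
ee_rot: [[-1.0, -0.002, 0.007], [-0.002, 1.0, 0.003], [-0.007, 0.003, -1.0]]
wrist_force: [-1.1, -0.8, 13.4]
gripper_width: 0.277
```

Emit:
play_rows(deltas=[[0,0,0.08,0,0,0,10],[0,0,0.16,0,0,0,10],[0,0,0.16,0,0,0,10]])

```text
time_s: 13.2
tcp_pos: [0.5642, 0.2337, 0.1019]
ee_rot: [[-1.0, -0.002, 0.007], [-0.002, 1.0, 0.003], [-0.007, 0.003, -1.0]]
wrist_force: [-0.9, -1.0, 13.0]
gripper_width: 0.277
```

Emit:
play_rows(deltas=[[0,0,0.08,0,0,0,10],[0,0,0.16,0,0,0,10],[0,0,0.16,0,0,0,10]])

```text
time_s: 13.5
tcp_pos: [0.5626, 0.2329, 0.0951]
ee_rot: [[-1.0, -0.001, 0.003], [-0.001, 1.0, 0.001], [-0.003, 0.001, -1.0]]
wrist_force: [0.4, -1.2, 4.9]
gripper_width: 0.279
```

Emit:
play_rows(deltas=[[0,0,0.06,0,0,0,10],[0,0,0.06,0,0,0,10]])

```text
time_s: 13.7
tcp_pos: [0.5625, 0.233, 0.0934]
ee_rot: [[-1.0, -0.001, 0.003], [-0.001, 1.0, 0.001], [-0.003, 0.001, -1.0]]
wrist_force: [0.5, 0.1, 5.4]
gripper_width: 0.28
```

Emit:
play_rows(deltas=[[0,0,0.06,0,0,0,10],[0,0,0.06,0,0,0,10]])

```text
time_s: 13.9
tcp_pos: [0.5627, 0.233, 0.0922]
ee_rot: [[-1.0, -0.001, 0.003], [-0.001, 1.0, 0.001], [-0.003, 0.001, -1.0]]
wrist_force: [-0.1, -0.9, 6.1]
gripper_width: 0.278
```

Emit:
play_rows(deltas=[[0,0,0.06,0,0,0,10],[0,0,0.06,0,0,0,10]])

```text
time_s: 14.1
tcp_pos: [0.5629, 0.2331, 0.0911]
ee_rot: [[-1.0, -0.001, 0.003], [-0.001, 1.0, 0.001], [-0.003, 0.001, -1.0]]
wrist_force: [0.6, -1.3, 8.4]
gripper_width: 0.279
```

Emit:
play_rows(deltas=[[0,0,0.06,0,0,0,10],[0,0,0.06,0,0,0,10]])

```text
time_s: 14.3
tcp_pos: [0.5631, 0.2331, 0.09]
ee_rot: [[-1.0, -0.001, 0.004], [-0.001, 1.0, 0.001], [-0.004, 0.001, -1.0]]
wrist_force: [-0.1, -1.6, 9.5]
gripper_width: 0.277
```

Emit:
play_rows(deltas=[[0,0,0.06,0,0,0,10],[0,0,0.06,0,0,0,10]])

```text
time_s: 14.5
tcp_pos: [0.5633, 0.2332, 0.0889]
ee_rot: [[-1.0, -0.001, 0.005], [-0.001, 1.0, 0.002], [-0.005, 0.002, -1.0]]
wrist_force: [-0.0, -1.7, 11.4]
gripper_width: 0.276
```

```bash
python3 - <<'E'
from h import *
s=r.sense();print(s['time_s'],s['tcp_pos'],s['wrist_force'],s['moment'])
cap('wrist','w8');cap('side','side8');cap('scene','scene8')
e=cv2.imread('pics/side8.png');a=cv2.imread('pics/scene8.png');w=cv2.imread('pics/w8.png')
cv2.imwrite('pics/v8.png',np.hstack([cv2.resize(e[240:350,235:355],(400,367),interpolation=cv2.INTER_CUBIC),cv2.resize(w[110:400,160:480],(400,367))]))
E
```

```text
14.5 [0.56329862 0.23316935 0.08888477] [-0.02739094 -1.69493075 11.39806752] [-0.45789707 -0.0075926  -0.02593381]
```

View pics/v8.png

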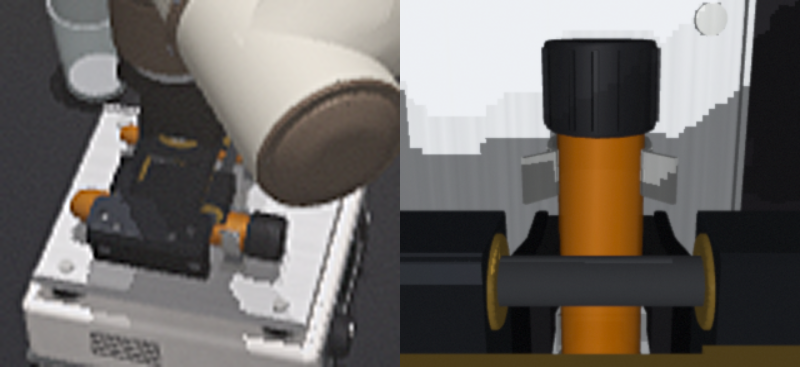

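Emit:
play_rows(deltas=[[0,0,-0.1,0,0,0,10],[0,0,-0.2,0,0,0,10],[0,0,-0.2,0,0,0,10]])

```text
time_s: 14.95
tcp_pos: [0.5627, 0.233, 0.0931]
ee_rot: [[-1.0, -0.001, 0.003], [-0.001, 1.0, 0.002], [-0.003, 0.001, -1.0]]
wrist_force: [0.1, -0.5, 6.3]
gripper_width: 0.279
```

Emit:
play_rows(deltas=[[-0.06,0,0,0,0,0,10],[-0.12,0,0,0,0,0,10],[-0.12,0,0,0,0,0,10]])

```text
time_s: 15.25
tcp_pos: [0.5647, 0.233, 0.0924]
ee_rot: [[-1.0, -0.001, 0.001], [-0.001, 1.0, 0.001], [-0.001, 0.001, -1.0]]
wrist_force: [-2.1, 0.2, 6.8]
gripper_width: 0.28
```

Emit:
play_rows(deltas=[[-0.06,0,0,0,0,0,10],[-0.12,0,0,0,0,0,10],[-0.12,0,0,0,0,0,10]])

```text
time_s: 15.55
tcp_pos: [0.5666, 0.2329, 0.092]
ee_rot: [[-1.0, -0.0, -0.001], [-0.0, 1.0, 0.001], [0.001, 0.001, -1.0]]
wrist_force: [-4.4, 0.1, 7.0]
gripper_width: 0.279
```

Emit:
play_rows(deltas=[[-0.06,0,-0.04,0,0,0,10],[-0.12,0,-0.06,0,0,0,10],[-0.12,0,-0.06,0,0,0,10]])

```text
time_s: 15.85
tcp_pos: [0.5684, 0.2328, 0.0929]
ee_rot: [[-1.0, 0.0, -0.004], [0.0, 1.0, -0.0], [0.004, -0.0, -1.0]]
wrist_force: [-6.5, 2.2, 6.2]
gripper_width: 0.277
```

Emit:
play_rows(deltas=[[-0.06,0,0,0,0,0,10],[-0.12,0,0,0,0,0,10],[-0.12,0,0,0,0,0,10]])

```text
time_s: 16.15
tcp_pos: [0.5703, 0.2326, 0.0924]
ee_rot: [[-1.0, 0.0, -0.006], [0.0, 1.0, -0.001], [0.006, -0.001, -1.0]]
wrist_force: [-7.2, 2.0, 6.8]
gripper_width: 0.278
```

```bash
cat > look.py <<'E'
import sys
from h import *
n=sys.argv[1]
s=r.sense();print(s['time_s'],s['tcp_pos'],s['wrist_force'],s['moment'])
cap('wrist','w'+n);cap('side','side'+n)
e=cv2.imread('pics/side%s.png'%n);w=cv2.imread('pics/w%s.png'%n)
cv2.imwrite('pics/v%s.png'%n,np.hstack([cv2.resize(e[240:350,235:355],(400,367),interpolation=cv2.INTER_CUBIC),cv2.resize(w[180:290,260:380],(400,367),interpolation=cv2.INTER_CUBIC)]))
E
python3 look.py 9
```

```text
16.15 [0.57026665 0.2325529  0.09244091] [-7.21809051  1.96203057  6.84854914] [ 0.58772762  2.34609217 -0.09241557]
```

View pics/v9.png

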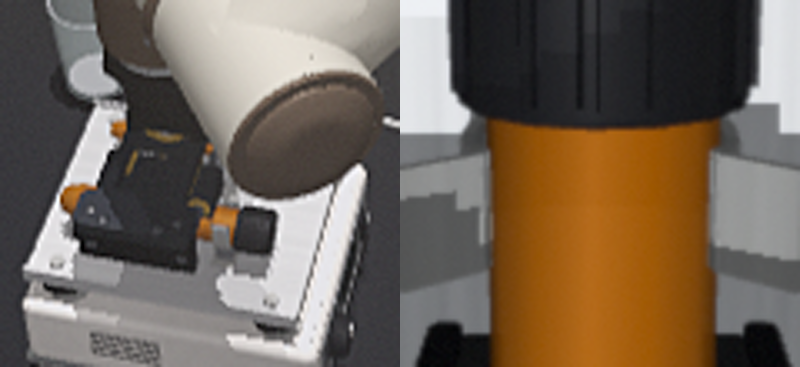

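Emit:
play_rows(deltas=[[-0.06,0,0,0,0,0,10],[-0.12,0,0,0,0,0,10],[-0.12,0,0,0,0,0,10]])

```text
time_s: 16.55
tcp_pos: [0.5727, 0.2322, 0.0923]
ee_rot: [[-1.0, 0.0, -0.008], [0.0, 1.0, -0.002], [0.008, -0.002, -1.0]]
wrist_force: [-8.9, 1.6, 6.3]
gripper_width: 0.278
```

Emit:
play_rows(deltas=[[-0.06,0,0,0,0,0,10],[-0.08,0,0,0,0,0,10],[-0.08,0,0,0,0,0,10]])

```text
time_s: 16.85
tcp_pos: [0.5744, 0.2322, 0.0922]
ee_rot: [[-1.0, 0.0, -0.008], [0.0, 1.0, -0.002], [0.008, -0.002, -1.0]]
wrist_force: [-9.3, 1.2, 6.9]
gripper_width: 0.273
```

```bash
python3 look.py 10
```

```text
16.85 [0.57443946 0.23219702 0.09220277] [-9.31678854  1.17669053  6.86967172] [ 0.42577898  2.69399878 -0.05088026]
```

View pics/v10.png

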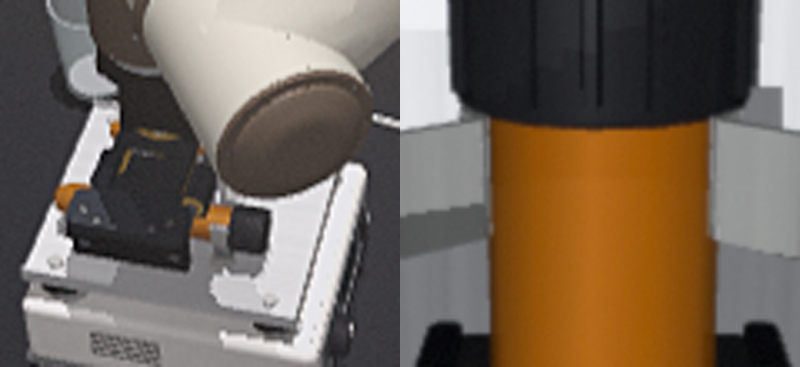

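Emit:
play_rows(deltas=[[0,0,-0.06,0,0,0,10],[-0.04,0,-0.1,0,0,0,10],[-0.06,0,-0.1,0,0,0,10],[-0.06,0,-0.1,0,0,0,10]])

```text
time_s: 17.35
tcp_pos: [0.575, 0.2321, 0.0939]
ee_rot: [[-1.0, 0.001, -0.01], [0.001, 1.0, -0.002], [0.01, -0.002, -1.0]]
wrist_force: [-10.3, 2.1, 6.2]
gripper_width: 0.28
```

Emit:
play_rows(deltas=[[-0.04,0,0,0,0,0,10],[-0.06,0,0,0,0,0,10],[-0.06,0,0,0,0,0,10]])

```text
time_s: 17.65
tcp_pos: [0.576, 0.2321, 0.0937]
ee_rot: [[-1.0, 0.001, -0.011], [0.001, 1.0, -0.002], [0.011, -0.002, -1.0]]
wrist_force: [-11.2, 3.6, 5.7]
gripper_width: 0.275
```

```bash
python3 look.py 11
```

```text
17.65 [0.57598996 0.23207424 0.09368297] [-11.18999285   3.61939767   5.69778124] [ 0.62379736  3.24423037 -0.14055395]
```

View pics/v11.png

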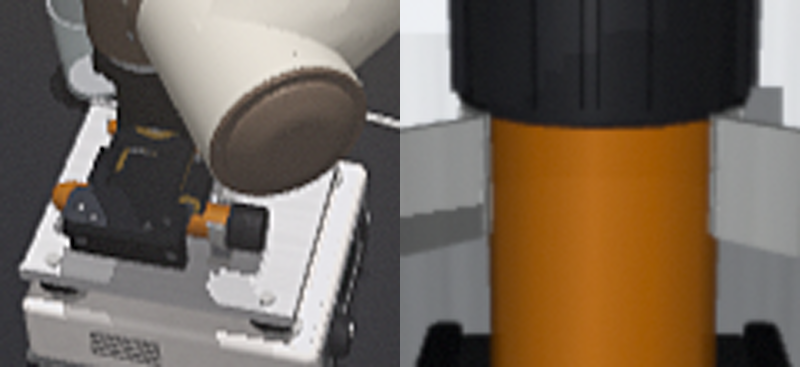

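Emit:
play_rows(deltas=[[0.08,0,-0.02,0,0,0,10],[0.16,0,-0.06,0,0,0,10],[0.24,0,-0.08,0,0,0,10],[0.28,0,-0.1,0,0,0,10],[0.28,0,-0.1,0,0,0,10]])

```text
time_s: 18.25
tcp_pos: [0.5711, 0.2321, 0.0965]
ee_rot: [[-1.0, 0.0, -0.007], [0.0, 1.0, -0.002], [0.007, -0.002, -1.0]]
wrist_force: [-4.7, 1.2, 1.7]
gripper_width: 0.278
```

Emit:
play_rows(deltas=[[0.08,0,-0.02,0,0,0,10],[0.16,0,-0.05,0,0,0,10],[0.2,0,-0.06,0,0,0,10],[0.2,0,-0.06,0,0,0,10]])

```text
time_s: 18.65
tcp_pos: [0.5689, 0.2322, 0.0989]
ee_rot: [[-1.0, -0.0, -0.001], [-0.0, 1.0, -0.0], [0.001, -0.0, -1.0]]
wrist_force: [-2.7, 0.5, -0.4]
gripper_width: 0.273
```

```bash
python3 look.py 12
```

```text
18.65 [0.5689201  0.23221961 0.09892435] [-2.74387131  0.52615515 -0.41406276] [-0.03924137  0.80751745  0.04743555]
```

View pics/v12.png

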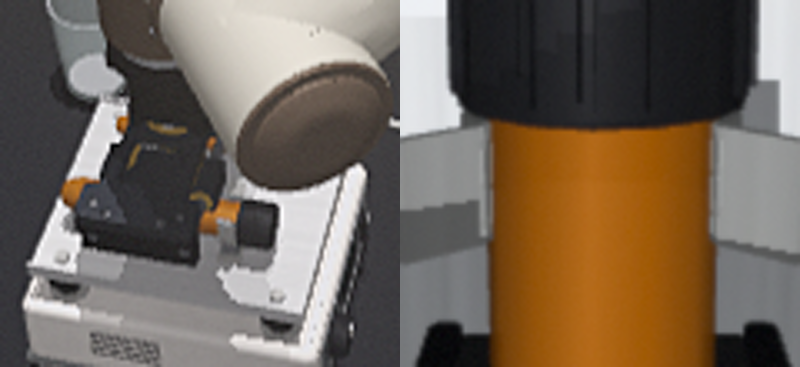

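Emit:
play_rows(deltas=[[0.05,0,0,0,0,0,24],[0.05,0,0,0,0,0,30],[0.05,0,0,0,0,0,40],[0.05,0,0,0,0,0,45],[0.05,0,0,0,0,0,45]])

```text
time_s: 19.25
tcp_pos: [0.5688, 0.2327, 0.0999]
ee_rot: [[-1.0, -0.0, 0.001], [-0.0, 1.0, 0.001], [-0.001, 0.001, -1.0]]
wrist_force: [-0.9, 0.5, 0.0]
gripper_width: 0.49
```

```bash
python3 look.py 13
```

```text
19.25 [0.56881835 0.23272118 0.09986342] [-0.88486168  0.47477133  0.00348659] [-0.02023949 -0.00975084 -0.01303454]
```

View pics/w13.png

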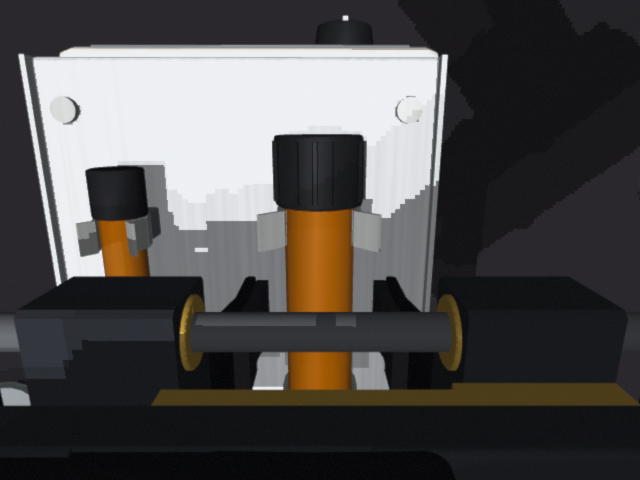

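Emit:
play_rows(deltas=[[0,0,-0.3,0,0,0,45],[0,0,-0.9,0,0,0,45],[0,0,-1.7,0,0,0,45],[0,0,-2.4,0,0,0,45],[-0.3,0,-2.8,0,0,0,45],[-0.6,0,-3.0,0,0,0,45],[-0.9,0,-3.0,0,0,0,45],[-1.0,0,-3.0,0,0,0,45],[-1.0,0,-3.0,0,0,0,45]])

```text
time_s: 20.25
tcp_pos: [0.5931, 0.2321, 0.1732]
ee_rot: [[-1.0, 0.0, -0.002], [0.0, 1.0, -0.001], [0.002, -0.001, -1.0]]
wrist_force: [0.6, -0.2, -0.2]
gripper_width: 0.519
```

```bash
python3 - <<'E'
from h import *
s=r.sense();print(s['time_s'],s['tcp_pos'],s['wrist_force'])
c=wristcam(cap('wrist','w14'),s);sd=cap('side','side14')
w=cv2.imread('pics/w14.png');cv2.imwrite('pics/v14.png',cv2.resize(w[80:280,220:440],(660,600),interpolation=cv2.INTER_CUBIC))
E
```

```text
20.25 [0.59313152 0.23212104 0.17321253] [ 0.60461092 -0.21479462 -0.17060395]
```

View pics/w14.png

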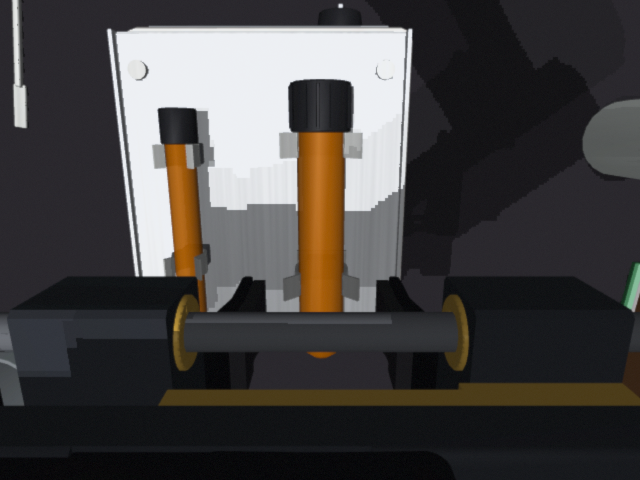

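View pics/v14.png

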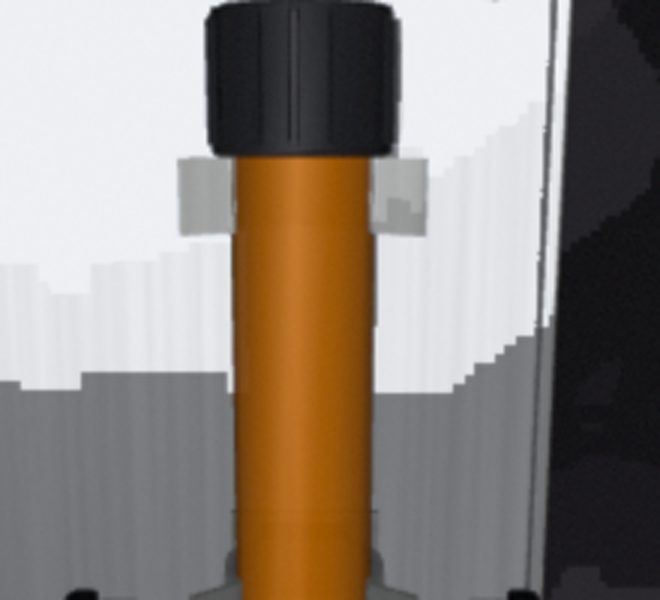

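```bash
python3 - <<'E'
from h import *
s=r.sense();c=wristcam(cap('wrist'),s);sd=cap('side','side15');sc=cap('scene')
print('jaw front',back(c,(275,132.7),.160),'shoulder',back(c,(321,132.2),.1535),'jaw back edge',back(c,(285,80+236/3),.160))
e=cv2.cvtColor(sd['pixels'],cv2.COLOR_RGB2BGR)
cx,cy=.568,.2328
def draw(cam,img,z0,box,S):
    x0,y0,x1,y1=box;o=cv2.resize(img[y0:y1,x0:x1],None,fx=S,fy=S,interpolation=cv2.INTER_CUBIC)
    o=o.copy()
    cam_pos=-np.array(cam['R']).T@cam['t']
    for xx in np.r_[-.042:.07:8j]:
        P=np.array([cx+xx,cy,z0]);v=cam_pos-P;ax=np.array([1.,0,0]);n=np.cross(ax,v);n/=np.linalg.norm(n)
        for sg in (1,-1):
            q=(proj(cam,P+sg*.0125*n)+.5-[x0,y0])*S;cv2.circle(o,tuple(int(t) for t in q),1,(0,255,0),-1)
    return o
o=np.hstack([draw(sd,e,z,(250,240,330,320),5) for z in (.141,.147)])
cv2.imwrite('pics/v15.png',o)
for z in (.135,.141,.147):
    print(z,proj(sd,(cx-.042,cy,z)),proj(sd,(cx+.07,cy,z)))
m=amber(sd,(255,285,330,320));y,x=np.nonzero(m);print(m.sum(),x.min(),x.max(),y.min(),y.max())
E
```

```text
jaw front [0.5252633  0.21074588 0.16      ] shoulder [0.52505869 0.23220995 0.1535    ] jaw back edge [0.53718435 0.21516904 0.16      ]
0.135 [307.74627053 309.04117558] [260.10393837 300.81151002]
0.141 [307.67150272 307.31649246] [259.86636575 299.08567292]
0.147 [307.59621014 305.5797044 ] [259.62715205 297.34791428]
467 255 307 294 310
```

View pics/v15.png

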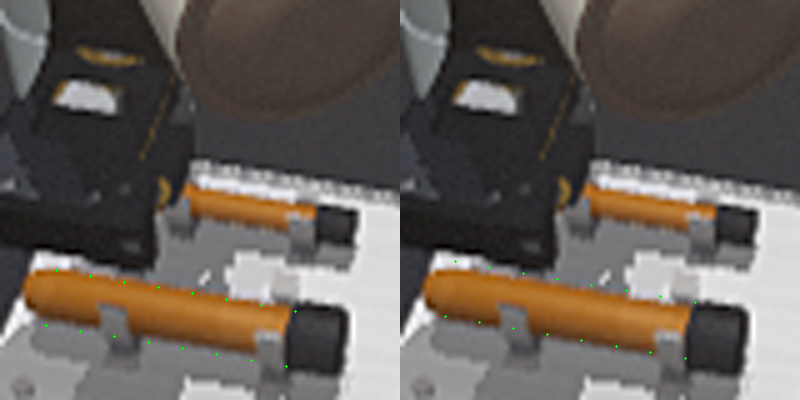

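```bash
python3 - <<'E'
from h import *
sd=cap('side','side16');e=cv2.cvtColor(sd['pixels'],cv2.COLOR_RGB2BGR)
x0,y0,x1,y1=240,270,345,345;S=7
o=cv2.resize(e[y0:y1,x0:x1],None,fx=S,fy=S,interpolation=cv2.INTER_CUBIC)
cx,cy=.568,.2330;z0=.141
P=[(.4925,.1314,.115),(.4925,.2681,.115)]
for k in (-.036,.036):
  for dx in (-.006,.006):
    for dy in (-.02,.02): P.append((cx+k+dx,cy+dy,.114))
for p in P:
    q=(proj(sd,p)+.5-[x0,y0])*S;cv2.circle(o,tuple(int(t) for t in q),2,(0,0,255),-1)
for p in [(cx-.066,cy,z0),(cx-.042,cy,z0),(cx+.084,cy,z0)]:
    q=(proj(sd,p)+.5-[x0,y0])*S;cv2.circle(o,tuple(int(t) for t in q),2,(0,255,0),-1)
# thin tube axis
for p in [(cx-.03,.158,.140),(cx+.03,.158,.140)]:
    q=(proj(sd,p)+.5-[x0,y0])*S;cv2.circle(o,tuple(int(t) for t in q),2,(255,0,0),-1)
cv2.imwrite('pics/v16.png',o);print(o.shape)
E
```

```text
(525, 735, 3)
```

View pics/v16.png

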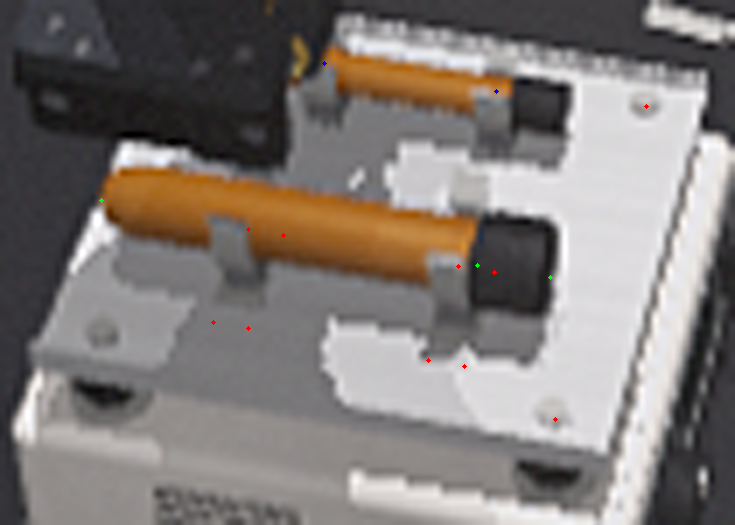

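Emit:
play_rows(deltas=[[0,0,-0.5,0,0,0,45],[0,0,-1.2,0,0,0,45],[0,0,-1.6,0,0,0,45],[0,0,-1.6,0,0,0,45],[0,0,-1.6,0,0,0,45]])

```text
time_s: 21.05
tcp_pos: [0.593, 0.2325, 0.2145]
ee_rot: [[-1.0, -0.0, -0.0], [-0.0, 1.0, 0.001], [0.0, 0.001, -1.0]]
wrist_force: [-0.1, -0.9, -0.1]
gripper_width: 0.519
```

```bash
python3 - <<'E'
from h import *
s=r.sense();print(s['time_s'],s['tcp_pos'],s['wrist_force']);cap('scene','scene17')
r.finish_job();print(r.sense()['time_s'])
E
```

```text
21.05 [0.59295668 0.23252919 0.21453306] [-0.12112717 -0.93806427 -0.0678832 ]
the job is handed in; nothing more can be done
the job is handed in; nothing more can be done
```

View pics/scene17.png

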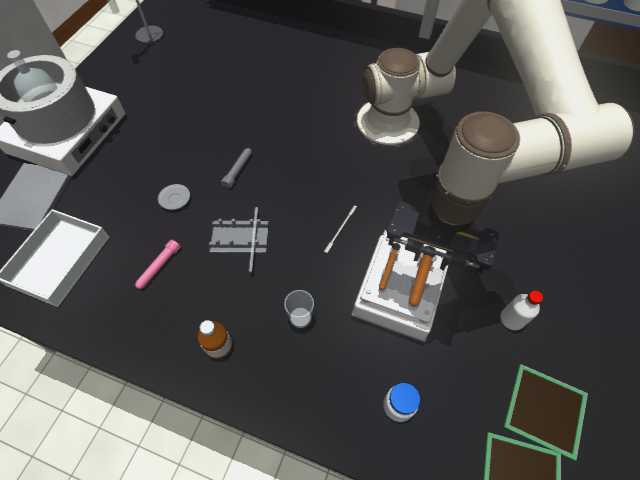

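The amber tube is in the wide clips with its cap towards the panel, released, and the job was handed in at about 21 s; no verdict is reported.

**What I did**
- **Grasp:** My first grasp missed. The fingers closed lightly on top of the tube (about 3 N) because the real fingertips sit about 27 mm above the reported TCP. The tube did not move, and I grasped again 27 mm lower.
- **Pressing in:** The downward force peaked at about 13.4 N and dropped to 5 N as the tube snapped in. It then rose at the platform's own stiffness to 11.4 N, so the tube was on both saddles.
- **Sliding:** I slid it along +x until the force climbed at the platform's stiffness, to 11.2 N. I took the load off before opening the fingers.

**Last checks**
- **Cap:** In the wrist view the cap's shoulder and the front clip's outer edge are at nearly the same x (0.5251 and 0.5253 m).
- **Height:** The tube's axis in the side view agrees with the seated height of 141 mm. That view is only good to about 2 mm, and a first overlay there put the tube a few millimetres higher. The platform screws showed most of that to be camera bias.
- **Bench:** The rod, beaker, dish, spatula, wash bottle and look-alikes appear unmoved in the last scene picture. The arm is clear of everything.

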